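# Restock the coupling display

### The job

Restock the coupling display on the shop counter: take the spindle out of its rack by the handle, thread the rod through every hexagon pipe coupling lying on the counter so that they are lifted and carried on it, and lay the spindle with all of them back in both vees of the rack, as it lay before. Lean the two blank price boards side by side on the easel, one centred on each post: lower end behind the front lip, back against the post, in line with the easel. Leave the other things on the counter where they are.

Things in the scene. Friction and masses are not known exactly. Their poses are not given: they have to be found in the camera images.
- spindle: steel display spindle, 140 g: 12 mm rod with a square wooden handle; starts lying in the rack. Origin on the rod's axis in the handle, where to grip it; y runs along the rod from handle to tip, z up. Handle 22 x 22 mm, y = -45 to 30 mm; 32 mm round collar at y = 56 to 62 (couplings stack against it); rounded tip at y = 235. The bare rod between handle and collar lies in one vee
- rack: grey rack, fixed: base 90 x 190 x 8 mm, two posts 8 mm thick with open 90 degree V notches, 40 mm wide at the top, tops 84 mm high. Origin under the base's middle, on the counter; posts at y = -80 (handle side) and +80 mm. A rod in the vees has its axis at x = 0, z = 71.5 mm and the spindle's origin at y = -125 mm: posts at spindle y = 45 (between handle and collar) and 205 mm
- coupling1: grey plastic hexagon pipe coupling: hexagon tube 66 mm across the flats, 30 mm long, about 60 g, lying on a flat; its through bore is a hexagon 28 mm across the flats. Three or four are present, all alike. Origin at the middle of the bore, 33 mm above the counter as it lies; its y axis runs along the bore (either end is the same)
- coupling2: grey plastic hexagon pipe coupling: hexagon tube 66 mm across the flats, 30 mm long, about 60 g, lying on a flat; its through bore is a hexagon 28 mm across the flats. Three or four are present, all alike. Origin at the middle of the bore, 33 mm above the counter as it lies; its y axis runs along the bore (either end is the same)
- coupling3: grey plastic hexagon pipe coupling: hexagon tube 66 mm across the flats, 30 mm long, about 60 g, lying on a flat; its through bore is a hexagon 28 mm across the flats. Three or four are present, all alike. Origin at the middle of the bore, 33 mm above the counter as it lies; its y axis runs along the bore (either end is the same)
- coupling4: grey plastic hexagon pipe coupling: hexagon tube 66 mm across the flats, 30 mm long, about 60 g, lying on a flat; its through bore is a hexagon 28 mm across the flats. Three or four are present, all alike. Origin at the middle of the bore, 33 mm above the counter as it lies; its y axis runs along the bore (either end is the same)
- board1: small blank wooden price board (one of two alike), a slab 160 (x) x 60 (y) x 12 mm (z), about 90 g, at the start lying flat on the counter. Origin at its centre; both faces and both ends are alike
- board2: small blank wooden price board (one of two alike), a slab 160 (x) x 60 (y) x 12 mm (z), about 90 g, at the start lying flat on the counter. Origin at its centre; both faces and both ends are alike
- easel: dark steel easel, fixed. Origin on the counter under its base's middle (150 x 220 x 6 mm); front is -x, z up. Front lip: inner face x = -60, top z = 20 mm, 210 long. Two posts at y = 60 and -60: 50 wide, front face x = 32, top z = 84 mm. A leaning board has its lower end on the base behind the lip, its back on a post's top, its long axis rising to +x at 43 degrees, centre at x = 3, z = 65 mm
- tape_roll: roll of black tape lying flat, 66 mm wide, 18 mm high; leave alone. Origin under its centre
- padlock: brass padlock, 42 x 20 mm, 68 mm high; leave alone. Origin under its centre
- oil_can: blue can, 56 mm wide, 130 mm high; leave alone. Origin under its centre
- jar: small jar, 60 mm wide, 80 mm high; leave alone. Origin under its centre
- carton: cardboard carton 90 x 60 x 50 mm; leave alone. Origin under its centre
- driver: screwdriver lying on the counter; leave alone
- battery_pack: flat yellow pack 60 x 80 x 15 mm; leave alone. Origin under its centre
There are look-alikes about, which are no part of the job. Leave any pink or yellow look-alike of the board1 alone.

How it is judged:
By the outcome, as a careful person would: the job done as asked, in the order asked, and still so for the second after the job is handed in, with the robot touching nothing.
Of coupling1, coupling2, coupling3, coupling4 only 3 to 4 are there at a start; the rules pass over those that are not, and their reading is None.
At some moment in a run one of coupling1, coupling2, coupling3, coupling4, board1, board2 may be knocked a few centimetres aside while the robot is not near it.
It also fails if it takes over 184 s, if anything falls off the work surface, if the arm or the gripper's body presses on something with over 40 N, if the wrist force passes 120 N, or if a joint passes its speed limit or range.

### The arm

A 6-joint arm with a two-finger parallel gripper is mounted at the origin on the work surface. World frame = base frame: x ahead of the robot, y to its left, z up, the work surface at z = 0. Lengths are in m, angles in rad, forces in N, time in s.
With the tool pointing down it reaches from about 0.325 to 0.775 m from the base axis. Payload 9.3 kg.
Tool frame: the origin (TCP) lies between the finger pads; the fingertips stand 8 mm ahead of it and the grasp point (between the pads) lies 11 mm behind it; z points along the fingers, y is the line along which they close (so a half turn about z gives the same grasp; the last joint's range is limited). The gripper opens to 85 mm and grips with 20 to 120 N. Pads are 22 mm wide; open, the fingers measure 114 mm over their backs; the gripper's body (76 mm by 85 mm) begins 54 mm behind the grasp point. The pads swing forward as they close: fully open they stand 13 mm farther back than shut.
Start: joints at [-0.153, 0.259, 0.021, 1.334, 0, 1.418], TCP at [0.55, -0, 0.239] pointing down, gripper open.
Joint ranges: [-3.04, 3.04], [-0.91, 1.82], [-1.04, 1.36], [-1.92, 1.95], [-1.52, 1.45], [-3.14, 3.14]. Speed limits (rad/s): [2.22, 2.22, 2.79, 3.14, 3.14, 3.14].

### API

Orientations are given as a rotation vector (axis times angle).
In Python, from workcell import robot gives the robot as it stands.
- The arm moves only by the tool jog_arm, never from a script. Its argument "commands" is a list of rows, each a list of 3 entries, a list of its own where there are three numbers: the shift along the tool's x, y, z as a fraction of full scale, then the turn, a rotation vector about the tool's x, y, z as a fraction of full scale, then the opening, from -1 (shut) to 1 (fully open). In form: [[[tx, ty, tz], [wx, wy, wz], claw], ...]. A call has 1 to 5 rows; each row is the pose to reach, as a shift and turn from the pose commanded when the call began, along the tool's axes at that moment; what a row does not reach only later rows make up. Full scale, the value 1, is 0.3 m for a shift and 0.5 rad for a turn. A row lasts 1/8 s, in which the tool goes at most 62.5 mm and 10.7 degrees, less where a joint would pass 70% of its speed; a pose out of reach is approached as far as the arm can. A call with a number of a shift or a turn outside -1 to 1 is refused whole. A call with a gripper value outside its range is refused whole. The fingers move at their own pace and stop on an object; "grip_force" is the grip in N (left out, the last holds). Time passes only in rows, so rows that repeat a pose let the fingers close. It gives the time, the measured TCP pose, the force, the opening and the grip force at its end, in the units of the state.
- robot.get_obs(): the state, without advancing time (a new reading comes with each control period).
- robot.camera(name): name is "scene" or "side" or "wrist"; returns the picture (480x640x3 uint8, blue, green, red); there is no depth.
- robot.camera_params(name): a dict with "vfov" (degrees; the focal length in pixels is half the picture's height over the tangent of half this angle, whatever the lens; pixels are square), "cx", "cy" (the principal point, pixels), "T" (4x4, takes a point from camera to world coordinates). Camera axes: x right, y down, z forward; pixel columns grow to the right and rows downward; lengths in m; the calibration is good to about 2 mm. The wrist camera is an equidistant fisheye: a pixel r from the principal point sees the ray r / f radians off the axis. A picture is of the moment at which its call begins: read the wrist's pose just before it. camera_params takes no time and is no camera call; for the wrist camera it gives the pose at the moment of the call.
- robot.close_job(): hands the job in; it is judged then, once.
Trained networks look in the newest picture that a camera, given by its name, has taken for a name from the list of things; names that differ only in an ending like _2 or _b are one class to them, and where a whole thing is asked for, a point or a joint stands for the part that bears it (a point fixed in the world has none). Each returns a list of dicts, best first, with "conf" (0 to 1); they miss things now and then, are a little off and sometimes report something else, mostly with a low value. They report only what shows in the picture. A call takes as long as a camera call. They do not tell look-alikes from the thing itself.
- robot.boxes_of(camera, name): "xy" ([column, row] in pixels, amid what is visible of it).
- robot.masks_of(camera, name): "region" (480x640 bool, what is visible of it) and "xy" ([column, row] in pixels, amid what is visible of it).
- robot.spot_point(camera, name): "xy" ([column, row] in pixels: a listed point, or the origin of a listed thing).
The state is a dict: "time": time; "qpos": joint angles; "joint_velocities": joint speeds; "joint_torque": joint torques, N m; "ee_pos": TCP position; "tool_rot": TCP orientation; "contact_force": force on the tool from outside, world axes, zero at the start; "ft_torque": the same for the moment, N m; "width": finger opening in m; "grasp_force": force on a finger pad.
Only numpy, scipy, OpenCV 4.12 (cv2) and the standard library are available. Lean on these libraries where they do the work, as an engineer would, in place of code of your own. Each camera call takes 0.05 s, during which the arm holds its last target. There are 200 camera calls.

## Working session

There is one attempt and no reset: what is moved stays moved. The work goes in short steps, Python scripts to look and compute and a tool call to move; the robot and the scene stay as the last step left them, time stands still between calls to the robot, and variables do not carry over. Pictures are saved under pics/ and viewed, at most 14 in all, crops included, and the job is handed in when it is done.

Besides the shell and the picture viewer there is one more tool, called after "Call:" as a command line: name --argument value ..., lists and objects as JSON in quotes. jog_arm: Moves the arm, as the interface text tells. Shift numbers are shares of 0.3 m and turn numbers shares of 0.5 rad, none past 1 either way. Its arguments: {"type":"object","properties":{"commands":{"type":"array"},"grip_force":{"type":"number"}},"required":["commands"]}

```bash
ls; mkdir -p pics; python3 - <<'E'
from workcell import robot
import cv2,numpy as np
print(robot.get_obs())
for c in ["scene","side","wrist"]:
    im=robot.camera(c); cv2.imwrite(f"pics/{c}0.png",im)
    p=robot.camera_params(c); print(c,p)
    for n in ["spindle","rack","coupling1","board1","easel"]:
        print(c,n,[(np.round(d["xy"]).tolist(),round(d["conf"],2)) for d in robot.spot_point(c,n)])
E
```

```text
pics
{'time': 0.0, 'qpos': array([-1.52610953e-01,  2.59191380e-01,  2.07694914e-02,  1.33367833e+00,
        2.09936568e-05,  1.41822090e+00]), 'joint_velocities': array([-2.05710380e-04,  1.61440651e-05,  3.88459028e-04, -1.62158306e-03,
       -4.50355781e-04, -1.14802357e-03]), 'joint_torque': array([-2.65873996e-04, -5.55637658e+01,  3.44536042e+01,  1.31759423e-02,
       -2.94380488e-04,  4.47349430e-05]), 'ee_pos': array([5.49742815e-01, 3.49316590e-05, 2.38669634e-01]), 'tool_rot': array([-2.22072852e+00, -2.22064961e+00,  1.18429786e-03]), 'contact_force': array([-0.10747934,  0.02240356,  0.29657135]), 'ft_torque': array([-0.0294964 ,  0.00389458,  0.0128313 ]), 'grasp_force': 0.0, 'width': 0.08554016986988844}
scene {'vfov': 46.84498682510945, 'cx': 321.857262229769, 'cy': 235.9015431208248, 'T': array([[ 0.67318026,  0.43829411, -0.59558929,  1.27135503],
       [ 0.73944439, -0.4067066 ,  0.53648088, -0.69627467],
       [-0.00709368, -0.8015535 , -0.59788098,  0.83718398],
       [ 0.        ,  0.        ,  0.        ,  1.        ]])}
scene spindle [([359.0, 266.0], 0.
[... 932 characters left out ...]
0], 0.6)]
wrist {'vfov': 65.70646984690485, 'cx': 317.5116858063436, 'cy': 246.45049485208665, 'T': array([[ 9.99999553e-01, -4.42338869e-04, -8.35254242e-04,
         5.50820402e-01],
       [-6.86577110e-04, -9.47310873e-01, -3.20314906e-01,
         8.18435052e-02],
       [-6.49557692e-04,  3.20315336e-01, -9.47310753e-01,
         3.73688311e-01],
       [ 0.00000000e+00,  0.00000000e+00,  0.00000000e+00,
         1.00000000e+00]])}
wrist spindle [([433.0, 252.0], 0.96)]
wrist rack [([441.0, 111.0], 0.55)]
wrist coupling1 [([201.0, 29.0], 0.91), ([241.0, 120.0], 0.85)]
wrist board1 [([77.0, 36.0], 0.67), ([228.0, 393.0], 0.65), ([199.0, 29.0], 0.47)]
wrist easel [([391.0, 387.0], 0.77)]
```

View pics/scene0.png

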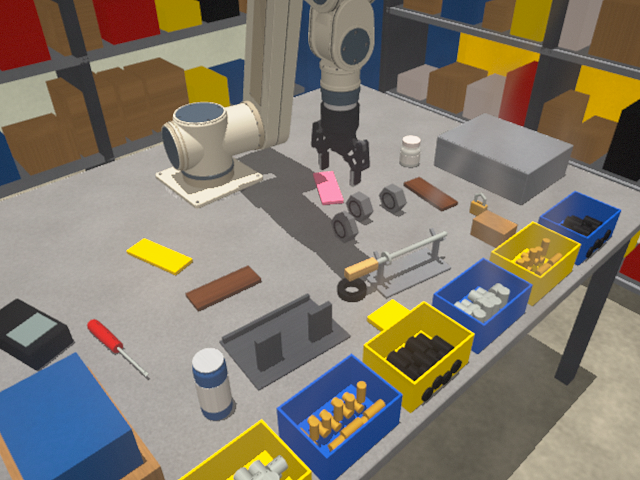

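View pics/side0.png

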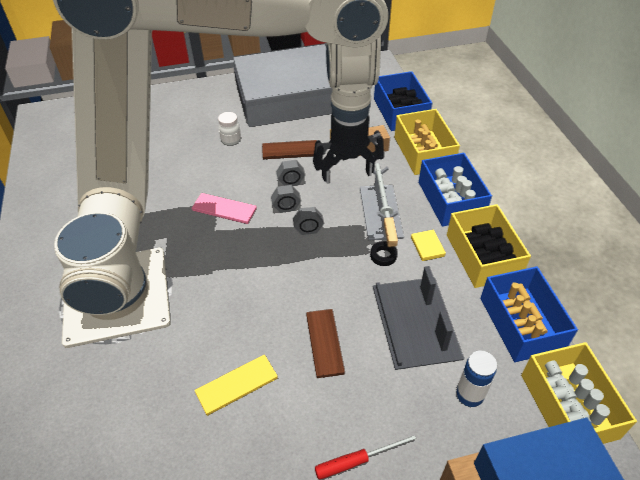

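View pics/wrist0.png

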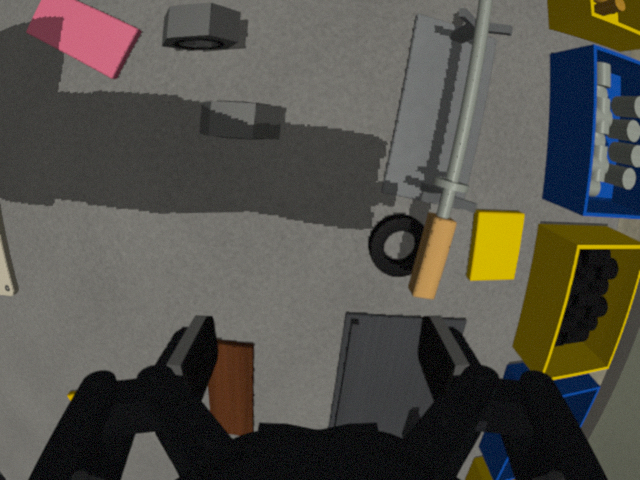

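Scene view: three dark couplings at (345,226), (359,206) and (393,197); the spindle in its rack with the handle at (361,268); tape roll at (351,289); easel at (285,340). The board look-alikes are brown (223,288), brown (431,193), pink (327,187) and yellow (160,255). The brown ones match the description, so I'll take those two.

The next step is to fit poses by matching model silhouettes to the masks.

```bash
cat > h.py <<'E'
from workcell import robot
import cv2,numpy as np
from scipy.optimize import minimize
from scipy.spatial.transform import Rotation as Ro
def proj(p,P,cam):
    T=p["T"]; q=(np.asarray(P)-T[:3,3])@T[:3,:3]; f=240/np.tan(np.radians(p["vfov"])/2)
    if cam=="wrist":
        r=np.hypot(q[:,0],q[:,1])+1e-12; s=f*np.arctan2(r,q[:,2])/r
    else: s=f/q[:,2]
    return np.c_[p["cx"]+s*q[:,0],p["cy"]+s*q[:,1]]
def ray(p,uv,cam):
    f=240/np.tan(np.radians(p["vfov"])/2); x,y=(np.asarray(uv)-[p["cx"],p["cy"]])/f
    if cam=="wrist":
        r=np.hypot(x,y)+1e-12; d=np.array([x/r*np.sin(r),y/r*np.sin(r),np.cos(r)])
    else: d=np.array([x,y,1])
    return p["T"][:3,3],p["T"][:3,:3]@d/np.linalg.norm(d)
def onplane(p,uv,z,cam):
    o,d=ray(p,uv,cam); return o+d*(z-o[2])/d[2]
def tri(obs):
    A=np.zeros((3,3));b=np.zeros(3)
    for p,uv,c in obs:
        o,d=ray(p,uv,c);M=np.eye(3)-np.outer(d,d);A+=M;b+=M@o
    X=np.linalg.solve(A,b)
    return X,max(np.linalg.norm(proj(p,[X],c)[0]-uv) for p,uv,c in obs)
def box(a,b):
    return np.array([[x,y,z] for x in(a[0],b[0]) for y in(a[1],b[1]) for z in(a[2],b[2])])
def cyl(r,y0,y1,n=16,ph=0):
    t=np.arange(n)*2*np.pi/n+ph
    return np.vstack([np.c_[r*np.cos(t),0*t+y,r*np.sin(t)] for y in(y0,y1)])
M={"coupling1":[cyl(.033/np.cos(np.pi/6),-.015,.015,6)],
 "board1":[box((-.08,-.03,-.006),(.08,.03,.006))],
 "spindle":[box((-.011,-.045,-.011),(.011,.03,.011)),cyl(.006,.03,.235),cyl(.016,.056,.062)],
 "easel":[box((-.075,-.11,0),(.075,.11,.006)),box((-.064,-.105,0),(-.06,.105,.02)),box((.032,.035,0),(.038,.085,.084)),box((.032,-.085,0),(.038,-.035,.084))],
 "rack":[box((-.045,-.095,0),(.045,.095,.008))]}
def sil(name,x,p,cam):
    m=np.zeros((960,1280),np.uint8);c,s=np.cos(x[3]),np.sin(x[3]);R=np.array([[c,-s,0],[s,c,0],[0,0,1]])
    for part in M[name]:
        q=proj(p,part@R.T+x[:3],cam)*2+.5
        cv2.fillConvexPoly(m,cv2.convexHull(np.round(q*16).astype(np.int32)),1,shift=4)
    return m>0
def fit(name,views,x0,freez=False):
    "views: list of (params,cam,mask)"
    ms=[(p,c,cv2.resize(m.astype(np.uint8),(1280,960))>0) for p,c,m in views]
    def cost(v):
        x=[v[0]/100,v[1]/100,v[3]/100 if freez else x0[2],v[2]/10]
        return sum(1-(a&b).sum()/max(1,(a|b).sum()) for a,b in((sil(name,x,p,c),m) for p,c,m in ms))/len(ms)
    best=None
    for dy in (0,) if len(x0)>4 else np.radians([-60,-30,0,30,60,90]):
        v=[x0[0]*100,x0[1]*100,(x0[3]+dy)*10]+([x0[2]*100] if freez else [])
        S=np.vstack([v]+[np.array(v)+np.eye(len(v))[i]*(1.2 if i!=2 else 2) for i in range(len(v))])
        r=minimize(cost,v,method="Nelder-Mead",options=dict(initial_simplex=S,xatol=.01,fatol=1e-4,maxiter=150))
        if best is None or r.fun<best.fun:best=r
    v=best.x; return np.array([v[0]/100,v[1]/100,v[3]/100 if freez else x0[2],v[2]/10]),best.fun
def go(pos,R=None,start=None):
    "print fractions for a move from the present (or given) pose; R: matrix or None"
    if start is None:
        o=robot.get_obs();p0,R0=o["ee_pos"],Ro.from_rotvec(o["tool_rot"]).as_matrix()
    else:p0,R0=start
    s=R0.T@(np.asarray(pos)-p0)/.3; w=np.zeros(3) if R is None else Ro.from_matrix(R0.T@R).as_rotvec()/.5
    print("shift",np.round(s,4).tolist(),"turn",np.round(w,4).tolist())
E
cat > a.py <<'E'
from h import *
import pickle
V={}
for c in("scene","side"):
    robot.camera(c);V[c]=(robot.camera_params(c),{n:robot.masks_of(c,n) for n in("spindle","coupling1","board1","easel","rack")})
pickle.dump(V,open("v0.pkl","wb"))
Z={"spindle":.0715,"coupling1":.033,"board1":.006,"easel":.0,"rack":.0}
for n in Z:
    p,ms=V["scene"];q,ns=V["side"]
    for a in ms[n]:
        if a["conf"]<.4: continue
        for b in ns[n]:
            if b["conf"]<.4: continue
            X,e=tri([(p,a["xy"],"scene"),(q,b["xy"],"side")])
            if e>12: continue
            x,f=fit(n,[(p,"scene",a["region"]),(q,"side",b["region"])],[X[0],X[1],Z[n],0.])
            if f<.5: 
                xz,fz=fit(n,[(p,"scene",a["region"]),(q,"side",b["region"])],list(x)+[1],True)
                print(n,np.round(a["xy"]),np.round(b["xy"]),"tri",X.round(3),"fit",x.round(4),round(f,3),"freez",xz.round(4),round(fz,3))
E
time python3 a.py
```

```text
coupling1 [361. 207.] [282. 200.] tri [0.435 0.194 0.022] fit [ 0.441   0.1839  0.033  -0.1647] 0.08 freez [ 0.442   0.1812  0.036  -0.1374] 0.059
coupling1 [392. 199.] [289. 175.] tri [0.471 0.275 0.028] fit [0.474  0.275  0.033  0.0686] 0.106 freez [0.4756 0.2725 0.0365 0.0631] 0.098
board1 [432. 193.] [290. 146.] tri [0.502 0.413 0.005] fit [ 0.4968  0.405   0.006  -0.1709] 0.098 freez [ 0.4966  0.4052  0.0058 -0.1712] 0.097
board1 [327. 185.] [222. 208.] tri [0.279 0.217 0.01 ] fit [ 0.2792  0.217   0.006  -0.5863] 0.126 freez [ 0.2796  0.2167  0.0063 -0.5864] 0.125
board1 [159. 259.] [236. 382.] tri [ 0.237 -0.289 -0.002] fit [ 0.2355 -0.2917  0.006   0.284 ] 0.081 freez [ 0.2356 -0.2919  0.0062  0.2836] 0.081
board1 [220. 290.] [327. 341.] tri [ 0.441 -0.249  0.011] fit [ 0.4361 -0.2401  0.006   1.4764] 0.055 freez [ 0.4367 -0.2415  0.008   1.4745] 0.045
easel [282. 338.] [415. 323.] tri [ 0.643 -0.242  0.005] fit [ 0.6452 -0.2359  0.     -0.09  ] 0.043 freez [ 0.6464 -0.2381  0.004  -0.0966] 0.032
rack [404. 269.] [378. 207.] tri [0.67  0.104 0.012] fit [0.6767 0.1039 0.     2.9575] 0.222 freez [0.6758 0.1014 0.0041 2.9525] 0.219
real	0m40.167s
user	0m24.348s
sys	0m12.491s
```

Call:
jog_arm --commands '[[[0.4,-0.1,-0.2],[0,0,0],1],[[0.4,-0.1,-0.2],[0,0,0],1],[[0.4,-0.1,-0.2],[0,0,0],1],[[0.4,-0.1,-0.2],[0,0,0],1]]'

```text
time: 2.0
ee_pos: [0.52, 0.1205, 0.2993]
tool_rot: [2.219, 2.223, 0.0]
contact_force: [-0.2, 0.0, 0.2]
width: 0.0857
grasp_force: 0.0
```

```bash
cat > b.py <<'E'
from h import *
import pickle,sys
c="wrist"
im=robot.camera(c);p=robot.camera_params(c);cv2.imwrite("pics/w1.png",im)
V={n:robot.masks_of(c,n) for n in("spindle","coupling1","easel","board1","rack")}
pickle.dump((p,V),open("w1.pkl","wb"))
for n,z in(("coupling1",.033),("spindle",.0715),("board1",.006),("easel",0)):
    for a in V[n]:
        if a["conf"]<.4: continue
        X=onplane(p,a["xy"],z,c);x,f=fit(n,[(p,c,a["region"])],[X[0],X[1],z,0 if n!="spindle" else -.19]+([1] if n=="spindle" else []))
        print(n,np.round(a["xy"]),round(a["conf"],2),X.round(3),x.round(4),round(f,3))
S=robot.spot_point(c,"spindle");print([(s["xy"],onplane(p,s["xy"],.0715,c).round(4)) for s in S])
print(robot.get_obs()["ee_pos"])
E
python3 b.py
python3 - <<'E'
from h import *
import pickle
V=pickle.load(open("v0.pkl","rb"))
for c in V:
  for n in("spindle","coupling1"): print(c,n,[(a["xy"],a["conf"],a["region"].sum()) for a in V[c][1][n]])
E
```

```text
coupling1 [281. 230.] 0.83 [0.479 0.086 0.033] [ 0.4789  0.0884  0.033  -0.1046] 0.037
coupling1 [275.  61.] 0.67 [0.475 0.273 0.033] [ 0.4743  0.2715  0.033  -0.0468] 0.026
coupling1 [245. 147.] 0.58 [0.443 0.179 0.033] [ 0.4412  0.1797  0.033  -0.0708] 0.043
spindle [458. 242.] 0.6 [0.672 0.085 0.072] [ 0.6641  0.0379  0.0715 -0.203 ] 0.455
board1 [129. 131.] 0.73 [0.288 0.208 0.006] [0.2818 0.2138 0.006  2.5771] 0.027
board1 [146. 443.] 0.61 [ 0.201 -0.329  0.006] [ 0.1792 -0.3714  0.006   1.0612] 0.755
board1 [262. 405.] 0.58 [ 0.434 -0.202  0.006] [ 0.4338 -0.2426  0.006   1.4479] 0.413
easel [389. 397.] 0.57 [ 0.631 -0.19   0.   ] [ 0.6475 -0.2374  0.      0.0083] 0.514
[([432.1, 329.3], array([ 0.6548, -0.0234,  0.0715]))]
[0.5201697  0.11910796 0.29873666]
scene spindle [([369.0, 261.5], 0.56, np.int64(911))]
scene coupling1 [([360.8, 206.6], 0.96, np.int64(562)), ([391.6, 199.1], 0.65, np.int64(615)), ([341.6, 229.5], 0.6, np.int64(623))]
side spindle [([381.0, 135.2], 0.41, np.int64(288))]
side coupling1 [([289.2, 175.1], 0.81, np.int64(527)), ([282.4, 199.9], 0.59, np.int64(639))]
```

View pics/w1.png

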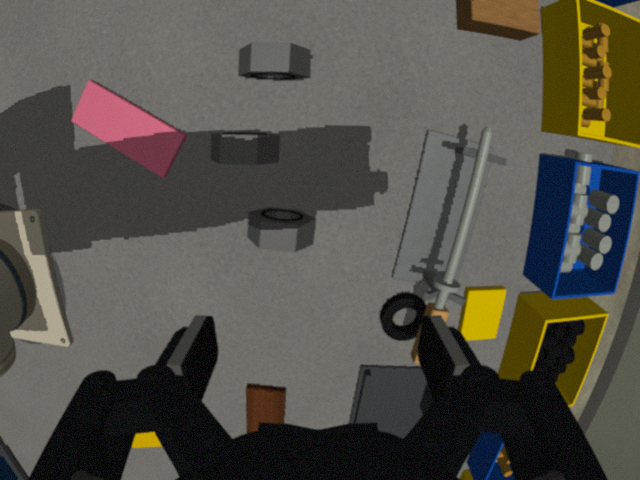

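Wrist view: exactly three couplings, at (281,230), (245,147) and (275,61). The rod tip is at (488,129), and the handle is partly behind a finger at about (432,329).

```bash
python3 - <<'E'
from h import *
import pickle
V=pickle.load(open("v0.pkl","rb"));ps,pd=V["scene"][0],V["side"][0];pw,W=pickle.load(open("w1.pkl","rb"))
p0={'vfov':pw["vfov"],'cx':pw["cx"],'cy':pw["cy"],'T':np.array([[9.99999553e-01,-4.42338869e-04,-8.35254242e-04,5.50820402e-01],[-6.86577110e-04,-9.47310873e-01,-3.20314906e-01,8.18435052e-02],[-6.49557692e-04,3.20315336e-01,-9.47310753e-01,3.73688311e-01],[0,0,0,1]])}
h=[(ps,[359,266],"scene"),(pd,[390,230],"side"),(p0,[433,252],"wrist"),(pw,[432,329.3],"wrist")]
t=[(ps,[446,235],"scene"),(pw,[488,129],"wrist")]
H,e=tri(h);print("handle",H.round(4),e,tri(h[2:])); Tp,e2=tri(t);print("tip",Tp.round(4),e2)
d=Tp-H;print(np.linalg.norm(d),np.arctan2(-d[0],d[1]),d[2])
# wrist0 mask of spindle
im=cv2.imread("pics/wrist0.png"); hsv=cv2.cvtColor(im,cv2.COLOR_BGR2HSV)
m=cv2.inRange(hsv,(10,90,120),(20,200,255)); m[:200]=0;m[310:]=0;m[:,:400]=0;m[:,470:]=0
r=cv2.minAreaRect(cv2.findNonZero(m));print(r,[onplane(p0,c,.0825,"wrist").round(3).tolist() for c in cv2.boxPoints(r)])
# coupling z by combining views
for wi,(X) in enumerate([a for a in W["coupling1"]]):
    for a in V["scene"][1]["coupling1"]:
        Z,e=tri([(pw,X["xy"],"wrist"),(ps,a["xy"],"scene")])
        if e<8:
            v=[(pw,"wrist",X["region"]),(ps,"scene",a["region"])]
            for b in V["side"][1]["coupling1"]:
                if np.hypot(*(proj(pd,[Z],"side")[0]-b["xy"]))<12:v.append((pd,"side",b["region"]))
            x,f=fit("coupling1",v,[Z[0],Z[1],.033,-.08,1],True);print("coupling",len(v),x.round(4),round(f,3))
E
```

```text
handle [ 0.6515 -0.025   0.0748] 3.439208256715698 (array([ 0.65712932, -0.02864474,  0.06294503]), np.float64(0.7187599183027606))
tip [0.6979 0.207  0.0676] 0.8290102341635132
0.23670473200611908 -0.1975365302136125 -0.007180989551393888
((434.5377197265625, 258.6546936035156), (22.40637969970703, 83.13529968261719), 16.04900360107422) [[0.635, -0.063, 0.083], [0.649, 0.01, 0.083], [0.669, 0.005, 0.083], [0.656, -0.07, 0.083]]
coupling 2 [ 0.4795  0.0897  0.0355 -0.1139] 0.046
coupling 3 [ 0.4751  0.2707  0.0373 -0.0346] 0.084
coupling 3 [ 0.4422  0.18    0.0374 -0.0757] 0.061
```

Call:
jog_arm --commands '[[[-0.2,0.2,0.1],[0,0,0.2],1],[[-0.478,0.443,0.4],[0,0,0.39],1],[[-0.478,0.443,0.4],[0,0,0.39],1],[[-0.478,0.443,0.4],[0,0,0.39],1],[[-0.478,0.443,0.4],[0,0,0.39],1]]'

```text
time: 2.98
ee_pos: [0.6529, -0.0259, 0.1756]
tool_rot: [-2.428, -1.988, 0.006]
contact_force: [-1.1, 0.1, 0.5]
width: 0.0856
grasp_force: 0.0
```

```bash
python3 - <<'E'
from h import *
c="wrist";o=robot.get_obs();im=robot.camera(c);p=robot.camera_params(c);cv2.imwrite("pics/w2.png",im)
print(o["ee_pos"],Ro.from_rotvec(o["tool_rot"]).as_matrix().round(3).tolist())
for s in robot.spot_point(c,"spindle"):print(s["xy"],s["conf"],onplane(p,s["xy"],.0715,c).round(4))
# predicted axis points
for y in(.03,.056,.205,.235,-.045):
    X=np.array([.652,-.024,.0735])+y*np.array([.194,.981,0]);print(y,proj(p,[X],c)[0].round(0))
E
```

```text
[ 0.65292729 -0.02594892  0.17564181] [[0.197, 0.98, -0.005], [0.98, -0.197, 0.001], [-0.0, -0.005, -1.0]]
[316.7, 242.1] 0.81 [ 0.6532 -0.0209  0.0715]
0.03 [316. 204.]
0.056 [315. 165.]
0.205 [315. -52.]
0.235 [315. -87.]
-0.045 [316. 306.]
```

View pics/w2.png

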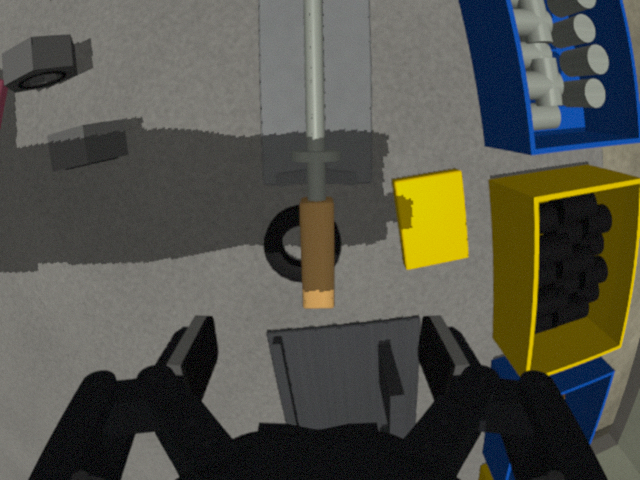

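Wrist view: the handle spans (317,200) to (318,306), midway between the fingers and aligned as predicted. Going down to grip it.

Call:
jog_arm --commands '[[[0.007,0.002,0.2],[0,0,0],1],[[0.007,0.002,0.379],[0,0,0],1],[[0.007,0.002,0.379],[0,0,0],1],[[0.007,0.002,0.379],[0,0,0],1]]'

```text
time: 3.58
ee_pos: [0.655, -0.0211, 0.0686]
tool_rot: [2.424, 1.994, 0.004]
contact_force: [0.3, 0.5, 0.5]
width: 0.0857
grasp_force: 0.0
```

Call:
jog_arm --commands '[[[0,0,0],[0,0,0],-1],[[0,0,0],[0,0,0],-1],[[0,0,0],[0,0,0],-1],[[0,0,0],[0,0,0],-1],[[0,0,0],[0,0,0],-1]]' --grip_force 110

```text
time: 4.2
ee_pos: [0.6533, -0.0211, 0.0661]
tool_rot: [-2.426, -1.995, 0.0]
contact_force: [-4.2, 1.0, 6.5]
width: 0.0201
grasp_force: 107.2
```

Call:
jog_arm --commands '[[[0,0,0],[0,0,0],-1],[[0,0,-0.05],[0,0,0],-1],[[0,0,-0.15],[0,0,0],-1],[[0,0,-0.25],[0,0,0],-1],[[0,0,-0.25],[0,0,0],-1]]'

```text
time: 4.82
ee_pos: [0.6553, -0.0217, 0.1437]
tool_rot: [2.424, 1.992, 0.005]
contact_force: [0.8, 0.1, -2.6]
width: 0.0198
grasp_force: 107.7
```

```bash
python3 - <<'E'
from h import *
o=robot.get_obs();print(o)
for c in("scene","side"):cv2.imwrite(f"pics/{c}1.png",robot.camera(c)); print(robot.spot_point(c,"spindle"))
a=cv2.imread("pics/scene1.png")[150:350,230:530];b=cv2.imread("pics/side1.png")[80:280,230:530]
cv2.imwrite("pics/c1.png",cv2.resize(np.vstack([a,b]),None,fx=1.5,fy=1.5))
E
```

```text
{'time': 4.825, 'qpos': array([-1.60952542e-01,  4.72413367e-01,  1.04247974e-01,  1.19749873e+00,
       -1.65869812e-04,  1.60487928e+00]), 'joint_velocities': array([-0.00150729,  0.03001198, -0.06082043, -0.03840824, -0.00211616,
        0.00103042]), 'joint_torque': array([ 3.87718342e-02, -7.31642246e+01,  3.50993121e+01,  8.39080140e-01,
        9.56174615e-02, -2.32888560e-03]), 'ee_pos': array([ 0.65526089, -0.02173967,  0.14374205]), 'tool_rot': array([2.42411064, 1.99208216, 0.0051256 ]), 'contact_force': array([ 0.77617027,  0.12020883, -2.55495827]), 'ft_torque': array([-0.07152119,  0.0057586 , -0.05064403]), 'grasp_force': 107.71951675415039, 'width': 0.01979134194511978}
[{'xy': [364.6, 237.2], 'conf': 0.62}, {'xy': [490.4, 233.7], 'conf': 0.45}]
[{'xy': [392.9, 207.7], 'conf': 0.85}]
```

View pics/c1.png

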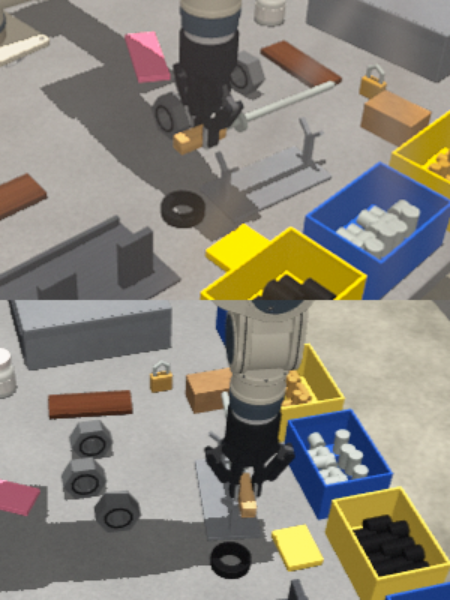

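Both crops: the spindle is held level, the handle is clear of the rack, and three couplings stand in the open. I'll plan each rod move by tracking the commanded pose.

```bash
cat > plan.py <<'E'
import json,numpy as np
from scipy.spatial.transform import Rotation as Ro
OFF=.0062
def Rt(yaw,a):
    "tool: x along the rod (yaw from +y, tip down by a), z down"
    u=np.array([-np.sin(yaw)*np.cos(a),np.cos(yaw)*np.cos(a),-np.sin(a)])
    y=np.array([np.cos(yaw),np.sin(yaw),0]); return np.c_[u,y,np.cross(u,y)]
def load():
    d=json.load(open("cmd.json"));return np.array(d["p"]),np.array(d["R"])
def save(p,R): json.dump(dict(p=list(map(float,p)),R=np.asarray(R).tolist()),open("cmd.json","w"))
def applied(s,w):
    p,R=load();save(p+R@np.array(s)*.3,R@Ro.from_rotvec(np.array(w)*.5).as_matrix())
def frac(p,R):
    p0,R0=load();print((R0.T@(p-p0)/.3).round(3).tolist(),(Ro.from_matrix(R0.T@R).as_rotvec()/.5).round(3).tolist(),"tcp",p.round(3))
def rod(P,s,yaw,a):
    "spindle point s passes through P"
    R=Rt(yaw,a);frac(np.asarray(P)-s*R[:,0]+OFF*R[:,2],R)
E
python3 - <<'E'
from plan import *
save([.654,-.0213,.1403],Rt(-.195,0))
A=np.array([.4795,.0893,.034])
rod(A+[0,0,.10],.28,-.2,.06)
rod(A,.28,-.2,.11)
rod(A,.20,-.2,.10)
rod(A,.15,-.2,.07)
rod(A,.095,-.2,.04)
rod(A,.085,-.2,.03)
E
```

```text
[-0.684, -0.647, -0.014] [0.0, -0.12, 0.01] tcp [ 0.424 -0.185  0.145]
[-0.681, -0.647, 0.272] [0.001, -0.22, 0.01] tcp [ 0.424 -0.184  0.059]
[-0.416, -0.645, 0.308] [0.0, -0.2, 0.01] tcp [ 0.44  -0.106  0.048]
[-0.251, -0.645, 0.34] [0.0, -0.14, 0.01] tcp [ 0.45  -0.058  0.038]
[-0.068, -0.644, 0.362] [0.0, -0.08, 0.01] tcp [ 0.461 -0.004  0.032]
[-0.035, -0.643, 0.366] [0.0, -0.06, 0.01] tcp [0.463 0.006 0.03 ]
```

Call:
jog_arm --commands '[[[-0.684,-0.647,-0.014],[0,-0.12,0.01],-1],[[-0.684,-0.647,-0.014],[0,-0.12,0.01],-1],[[-0.684,-0.647,-0.014],[0,-0.12,0.01],-1],[[-0.684,-0.647,-0.014],[0,-0.12,0.01],-1],[[-0.684,-0.647,-0.014],[0,-0.12,0.01],-1]]'

```text
time: 5.65
ee_pos: [0.421, -0.1859, 0.1441]
tool_rot: [2.405, 1.963, -0.073]
contact_force: [-0.0, -1.5, -2.3]
width: 0.02
grasp_force: 108.0
```

```bash
python3 - <<'E'
from plan import *
applied([-.684,-.647,-.014],[0,-.12,.01])
A=np.array([.4795,.0893,.034])
rod(A,.28,-.2,.11)
E
```

```text
[0.02, 0.0, 0.286] [0.0, -0.1, -0.0] tcp [ 0.424 -0.184  0.059]
```

Call:
jog_arm --commands '[[[0.02,0,0.15],[0,-0.1,0],-1],[[0.02,0,0.286],[0,-0.1,0],-1],[[0.02,0,0.286],[0,-0.1,0],-1],[[0.02,0,0.286],[0,-0.1,0],-1]]'

```text
time: 6.15
ee_pos: [0.4243, -0.1845, 0.0596]
tool_rot: [2.376, 1.943, -0.131]
contact_force: [0.1, 0.3, -1.6]
width: 0.0202
grasp_force: 107.8
```

```bash
cat > look.py <<'E'
import sys
from h import *
from plan import load,OFF
n=sys.argv[1];u0=[int(v) for v in sys.argv[2:6]]
p0,R0=load()
out=[]
for c in("scene","side"):
    im=robot.camera(c);p=robot.camera_params(c)
    cs=robot.spot_point(c,"coupling1");print(c,[(np.round(s["xy"]).tolist(),round(s["conf"],2)) for s in cs if s["conf"]>.3])
    T=p0-OFF*R0[:,2]+.235*R0[:,0];t=proj(p,[T],c)[0];print("predicted tip",t.round(1))
    k=u0[:2] if c=="scene" else u0[2:]
    cr=im[k[1]:k[1]+110,k[0]:k[0]+180];out.append(cv2.resize(cr,None,fx=4,fy=2.7*4/2.7,interpolation=cv2.INTER_CUBIC)[:440])
for i,o in enumerate(out):out[i]=cv2.resize(o,(480,293))
cv2.imwrite(f"pics/{n}.png",np.vstack(out));print(robot.get_obs()["ee_pos"],"cmd",p0.round(4),"crop scale",480/180)
E
python3 - <<'E'
from plan import *
applied([.02,0,.286],[0,-.1,0])
E
python3 look.py l1 260 170 210 140
```

```text
scene [([340.0, 228.0], 0.73), ([358.0, 205.0], 0.67), ([390.0, 201.0], 0.58)]
predicted tip [328.  230.7]
side [([283.0, 198.0], 0.58)]
predicted tip [308.4 232.7]
[ 0.42463625 -0.18466067  0.05994415] cmd [ 0.424  -0.1842  0.0585] crop scale 2.6666666666666665
```

View pics/l1.png

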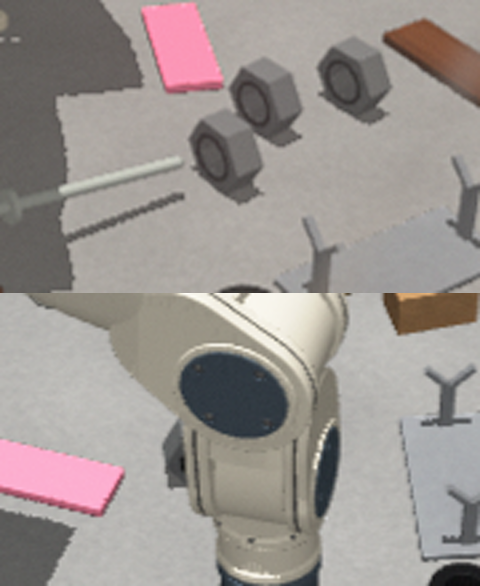

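Scene crop: the rod tip is at pixel (329,230), as predicted at (328,231), in line with the bore of the first coupling at (340,228). Threading it.

```bash
python3 - <<'E'
from plan import *
A=np.array([.4795,.0893,.034])
for s,a in((.235,.11),(.19,.10),(.145,.07),(.1,.04),(.085,.03)): rod(A,s,-.2,a)
E
```

```text
[0.15, 0.0, -0.0] [0.0, -0.0, -0.0] tcp [ 0.433 -0.14   0.054]
[0.3, 0.0, 0.006] [0.0, 0.02, -0.0] tcp [ 0.442 -0.097  0.047]
[0.451, 0.0, 0.019] [0.0, 0.08, -0.0] tcp [ 0.451 -0.053  0.038]
[0.602, 0.0, 0.023] [0.0, 0.14, -0.0] tcp [ 0.46  -0.009  0.032]
[0.653, 0.0, 0.022] [0.0, 0.16, -0.0] tcp [0.463 0.006 0.03 ]
```

Call:
jog_arm --commands '[[[0.15,0,0],[0,0,0],-1],[[0.3,0,0.006],[0,0.02,0],-1],[[0.451,0,0.019],[0,0.08,0],-1],[[0.602,0,0.023],[0,0.14,0],-1],[[0.653,0,0.022],[0,0.16,0],-1]]'

```text
time: 6.98
ee_pos: [0.4629, 0.0075, 0.0311]
tool_rot: [2.415, 1.979, -0.035]
contact_force: [-0.3, -0.8, -1.6]
width: 0.0198
grasp_force: 108.0
```

```bash
python3 - <<'E'
from plan import *
applied([.653,0,.022],[0,.16,0])
E
python3 - <<'E'
from h import *
from plan import load
im=robot.camera("wrist");p=robot.camera_params("wrist");V=robot.masks_of("wrist","coupling1")
p0,R0=load()
for a in V:
    if a["conf"]<.35:continue
    X=onplane(p,a["xy"],.033,"wrist");x,f=fit("coupling1",[(p,"wrist",a["region"])],[X[0],X[1],.033,-.1,1]);print(a["conf"],x.round(4),round(f,3),"in rod frame",((x[:3]-p0)@R0).round(3))
cv2.imwrite("pics/w3.png",im);print(robot.get_obs()["contact_force"])
E
```

```text
0.86 [ 0.4796  0.0894  0.033  -0.1186] 0.014 in rod frame [ 0.085  0.    -0.005]
[ 0.29403423 -0.73015748 -1.26908328]
```

View pics/w3.png

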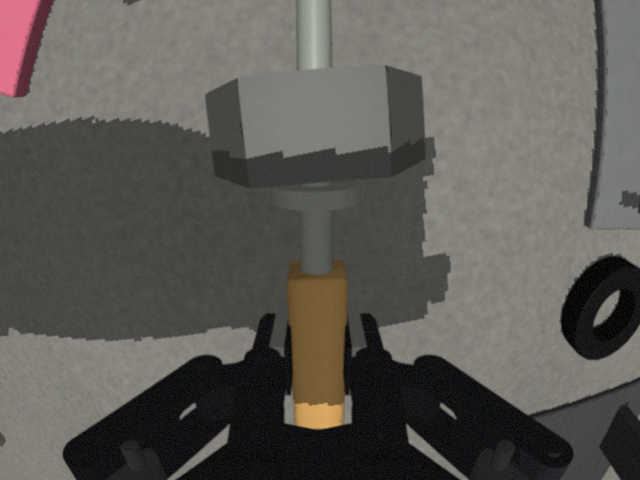

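Wrist view: the first coupling is at (316,127), on the rod just ahead of the collar at (316,194), and it was not disturbed. Lifting it and going to the middle coupling.

```bash
python3 - <<'E'
from plan import *
A=np.array([.4795,.0893,.034]);B=np.array([.4415,.180,.034])
rod(A+[0,0,.07],.085,-.2,.05)
rod(B+[0,0,.06],.28,.02,.10)
rod(B,.28,.02,.10)
E
```

```text
[-0.008, 0.0, -0.239] [0.0, -0.04, -0.0] tcp [0.463 0.006 0.102]
[-0.362, 0.019, -0.274] [-0.028, -0.139, -0.439] tcp [ 0.447 -0.099  0.116]
[-0.356, 0.019, -0.074] [-0.028, -0.139, -0.439] tcp [ 0.447 -0.099  0.056]
```

Call:
jog_arm --commands '[[[-0.008,0,-0.1],[0,-0.04,0],-1],[[-0.008,0,-0.239],[0,-0.04,0],-1],[[-0.18,0.01,-0.26],[-0.014,-0.09,-0.22],-1],[[-0.362,0.019,-0.274],[-0.028,-0.139,-0.439],-1],[[-0.362,0.019,-0.274],[-0.028,-0.139,-0.439],-1]]'

```text
time: 7.7
ee_pos: [0.4464, -0.1032, 0.1172]
tool_rot: [2.15, 2.186, -0.109]
contact_force: [-0.1, 1.1, -2.2]
width: 0.02
grasp_force: 108.1
```

```bash
python3 - <<'E'
from plan import *
applied([-.362,.019,-.274],[-.028,-.139,-.439])
B=np.array([.4415,.180,.034])
rod(B,.28,.02,.10)
E
cat > wf.py <<'E'
from h import *
from plan import load,OFF
import sys
im=robot.camera("wrist");p=robot.camera_params("wrist");V=robot.masks_of("wrist","coupling1")
p0,R0=load();S=p0-OFF*R0[:,2]
for a in V:
    if a["conf"]<.3:continue
    X=onplane(p,a["xy"],.033,"wrist");x,f=fit("coupling1",[(p,"wrist",a["region"])],[X[0],X[1],.033,-.05,1]);print(a["conf"],a["xy"],x.round(4),round(f,3),"rod frame",((x[:3]-S)@R0).round(3))
if len(sys.argv)>1:cv2.imwrite(f"pics/{sys.argv[1]}.png",im)
print("tip",proj(p,[S+.235*R0[:,0]],"wrist").round(0),robot.get_obs()["contact_force"])
E
python3 wf.py w4
```

```text
[0.02, 0.0, 0.199] [-0.0, -0.0, -0.0] tcp [ 0.447 -0.099  0.056]
0.58 [307.8, 50.4] [0.4463 0.0213 0.033  0.0184] 0.548 rod frame [0.128 0.002 0.077]
tip [[ 315. -202.]] [ 0.38545607  0.63612475 -2.63286459]
```

View pics/w4.png

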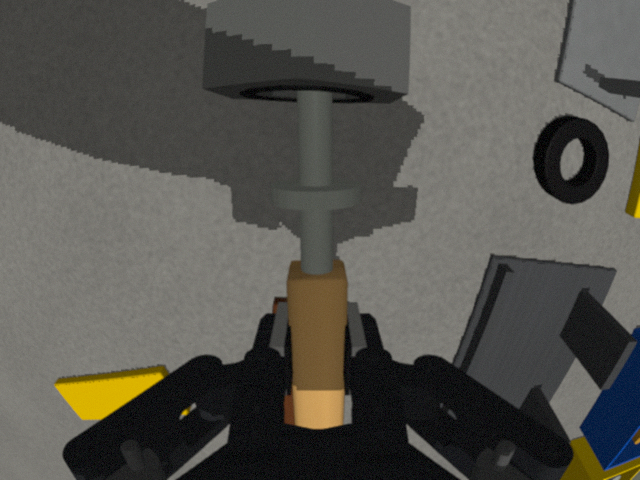

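Wrist view: the hanging coupling slid along the rod during the pull-back, and its near face is now at row 95 against the collar at row 195. I'll tip the rod up so it slides back.

Call:
jog_arm --commands '[[[0,0,-0.1],[0,0.5,0],-1],[[0,0,-0.1],[0,0.9,0],-1],[[0,0,-0.1],[0,0.9,0],-1],[[0,0,-0.1],[0,0.9,0],-1],[[0,0,-0.1],[0,0.9,0],-1]]'

```text
time: 8.43
ee_pos: [0.4468, -0.0958, 0.1459]
tool_rot: [-2.009, -2.051, -0.353]
contact_force: [-0.6, 0.4, -2.2]
width: 0.0198
grasp_force: 108.3
```

```bash
cat > ca.py <<'E'
# where do hanging couplings sit: fit along the rod (rod frame) in the wrist picture
from h import *
from plan import load,OFF
from scipy.optimize import minimize_scalar
im=robot.camera("wrist");p=robot.camera_params("wrist");V=robot.masks_of("wrist","coupling1")
p0,R0=load();S=p0-OFF*R0[:,2]
for a in V:
    if a["conf"]<.25:continue
    m=a["region"];r=np.where(m)[0]
    def bot(s):return max(proj(p,[S+(s-.015)*R0[:,0]+R0[:,1]*q for q in(-.016,0,.016)],"wrist")[:,1])
    def iou(s):
        q=proj(p,cyl(.033/np.cos(np.pi/6),-.015,.015,6)[:,[1,0,2]]@R0.T+S+s*R0[:,0]+np.array([0,0,-.008]),"wrist")
        k=np.zeros((480,640),np.uint8);cv2.fillConvexPoly(k,cv2.convexHull(q.round().astype(np.int32)),1)
        return -(m&(k>0)).sum()/(m|(k>0)).sum()
    s=min(np.arange(.07,.22,.002),key=iou);print(round(a["conf"],2),a["xy"],"rows",r.min(),r.max(),"s",round(s,3),"iou",-round(iou(s),2))
E
python3 - <<'E'
from plan import *
applied([0,0,-.1],[0,.9,0])
E
python3 ca.py
```

```text
0.55 [314.4, 53.6] rows 0 109 s 0.108 iou 0.94
```

Call:
jog_arm --commands '[[[0,0,0],[0,0.5,0],-1],[[0,0,0],[0,0.5,0],-1],[[0,0,0],[0,0.5,0],-1],[[0,0,0],[0,0.5,0],-1]]'

```text
time: 9.02
ee_pos: [0.4469, -0.0958, 0.1463]
tool_rot: [-1.859, -1.898, -0.573]
contact_force: [0.5, -0.2, -2.2]
width: 0.02
grasp_force: 108.3
```

```bash
python3 - <<'E'
from plan import *
applied([0,0,0],[0,.5,0])
E
python3 ca.py
```

```text
0.76 [316.6, 104.0] rows 49 157 s 0.094 iou 0.93
0.74 [353.5, 9.0] rows 0 25 s 0.154 iou 0.28
0.64 [335.9, 38.2] rows 15 52 s 0.136 iou 0.1
0.31 [314.9, 282.3] rows 0 428 s 0.07 iou 0.13
```

Call:
jog_arm --commands '[[[0,0,0],[0,-0.3,0],-1],[[0,0,0],[0,-0.6,0],-1],[[0,0,0],[0,-0.85,0],-1],[[0,0,0],[0,-1,0],-1],[[0,0,0],[0,-1,0],-1]]'

```text
time: 9.75
ee_pos: [0.4467, -0.0947, 0.147]
tool_rot: [-2.146, -2.195, -0.109]
contact_force: [-0.0, -0.0, -2.3]
width: 0.02
grasp_force: 108.2
```

```bash
python3 - <<'E'
from plan import *
applied([0,0,0],[0,-1,0])
B=np.array([.4415,.180,.034])
rod(B+[0,0,.05],.275,.02,.08)
rod(B,.27,.02,.08)
E
```

```text
[-0.01, 0.0, 0.153] [-0.0, -0.36, -0.0] tcp [ 0.447 -0.095  0.1  ]
[-0.01, 0.0, 0.322] [-0.0, -0.36, -0.0] tcp [ 0.447 -0.09   0.049]
```

Call:
jog_arm --commands '[[[-0.01,0,0.05],[0,-0.2,0],-1],[[-0.01,0,0.153],[0,-0.36,0],-1],[[-0.01,0,0.25],[0,-0.36,0],-1],[[-0.01,0,0.322],[0,-0.36,0],-1],[[-0.01,0,0.322],[0,-0.36,0],-1]]'

```text
time: 10.38
ee_pos: [0.4458, -0.0893, 0.0484]
tool_rot: [2.161, 2.205, -0.087]
contact_force: [0.1, -0.3, -1.5]
width: 0.0202
grasp_force: 108.2
```

```bash
python3 - <<'E'
from plan import *
applied([-.01,0,.322],[0,-.36,0])
B=np.array([.4415,.180,.034])
for s,y,a in((.25,.02,.08),(.21,.02,.08),(.175,.03,.075),(.17,.2,.07),(.13,.22,.05)):rod(B,s,y,a)
E
python3 ca.py; python3 look.py l2 270 160 210 140
```

```text
[0.066, 0.0, -0.0] [-0.0, -0.0, -0.0] tcp [ 0.446 -0.07   0.048]
[0.2, 0.0, -0.0] [-0.0, -0.0, -0.0] tcp [ 0.446 -0.03   0.045]
[0.316, 0.006, 0.003] [-0.002, 0.01, -0.02] tcp [0.447 0.005 0.041]
[0.342, 0.102, 0.005] [-0.027, 0.019, -0.359] tcp [0.475 0.013 0.04 ]
[0.476, 0.086, 0.012] [-0.026, 0.059, -0.399] tcp [0.47  0.053 0.034]
0.58 [314.9, 140.6] rows 86 196 s 0.078 iou 0.89
0.29 [630.7, 77.7] rows 0 126 s 0.07 iou -0.0
scene [([392.0, 199.0], 0.92), ([359.0, 206.0], 0.6)]
predicted tip [349. 211.]
side [([291.0, 172.0], 0.59), ([304.0, 250.0], 0.47)]
predicted tip [288.5 207.1]
[ 0.44722194 -0.08997747  0.05035662] cmd [ 0.4468 -0.0895  0.0493] crop scale 2.6666666666666665
```

View pics/l2.png

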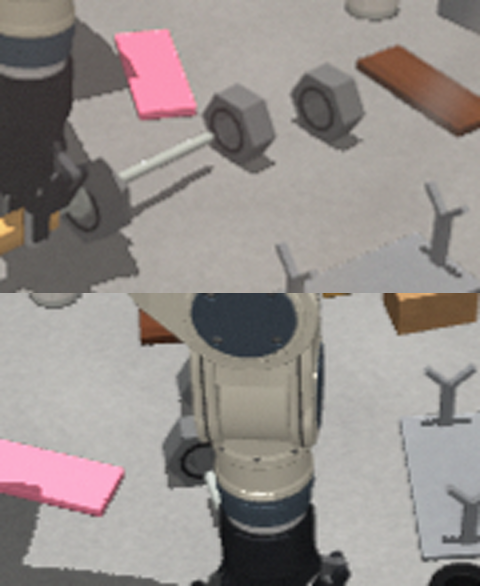

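Crops: the tip is at scene (349,211), right at the mouth of the middle coupling's bore at (354,208). The first coupling is back at the collar (s ≈ 0.078). Inserting, then swinging so the tip passes left of the third coupling.

Call:
jog_arm --commands '[[[0.1,0,0],[0,0,0],-1],[[0.2,0,0],[0,0,0],-1],[[0.316,0.006,0.003],[-0.002,0.01,-0.02],-1],[[0.342,0.102,0.005],[-0.027,0.019,-0.359],-1],[[0.342,0.102,0.005],[-0.027,0.019,-0.359],-1]]'

```text
time: 11.3
ee_pos: [0.4771, 0.0135, 0.0406]
tool_rot: [1.95, 2.39, -0.066]
contact_force: [-0.3, -0.8, -2.1]
width: 0.0198
grasp_force: 108.4
```

```bash
python3 - <<'E'
from plan import *
applied([.342,.102,.005],[-.027,.019,-.359])
B=np.array([.4415,.180,.034])
for s,y,a in((.13,.22,.05),(.118,.22,.045)):rod(B,s,y,a)
E
python3 wf.py
```

```text
[0.134, 0.008, 0.008] [-0.003, 0.04, -0.04] tcp [0.47  0.053 0.034]
[0.174, 0.008, 0.009] [-0.003, 0.05, -0.04] tcp [0.467 0.065 0.033]
0.68 [313.1, 144.0] [0.4593 0.0892 0.033  0.2289] 0.063 rod frame [ 0.078 -0.001  0.007]
tip [[ 314. -199.]] [-1.09929557e-03 -5.14140248e-01 -1.71924830e+00]
```

Call:
jog_arm --commands '[[[0.1,0.006,0.006],[-0.003,0.03,-0.03],-1],[[0.174,0.008,0.009],[-0.003,0.05,-0.04],-1],[[0.21,0.008,0.009],[-0.003,0.05,-0.04],-1],[[0.21,0.008,0.009],[-0.003,0.05,-0.04],-1]]'

```text
time: 11.9
ee_pos: [0.4649, 0.0749, 0.0332]
tool_rot: [1.943, 2.422, -0.043]
contact_force: [0.5, -0.4, -1.9]
width: 0.0199
grasp_force: 108.3
```

```bash
python3 - <<'E'
from plan import *
applied([.21,.008,.009],[-.003,.05,-.04])
p,R=load();print(p,R)
frac(p+[0,0,.06],Rt(.22,-.15))
E
python3 wf.py w5
```

```text
[0.46530895 0.07513983 0.03249457] [[-2.17960070e-01  9.75905418e-01  1.01006501e-02]
 [ 9.74909294e-01  2.18193854e-01 -4.40829962e-02]
 [-4.52247346e-02  2.38884722e-04 -9.98976810e-01]]
[-0.009, 0.0, -0.2] [0.0, 0.39, -0.0] tcp [0.465 0.075 0.092]
0.91 [318.8, 45.7] [0.4423 0.1839 0.033  0.2238] 0.048 rod frame [0.111 0.001 0.001]
0.72 [298.1, 143.1] [0.4406 0.1498 0.033  0.3193] 0.036 rod frame [ 0.078 -0.008  0.002]
0.55 [598.0, 438.8] [ 0.7354 -0.0202  0.033   1.0067] 0.617 rod frame [-0.152  0.243  0.013]
tip [[ 317. -199.]] [ 0.31560547 -0.43306546 -1.2431506 ]
```

View pics/w5.png

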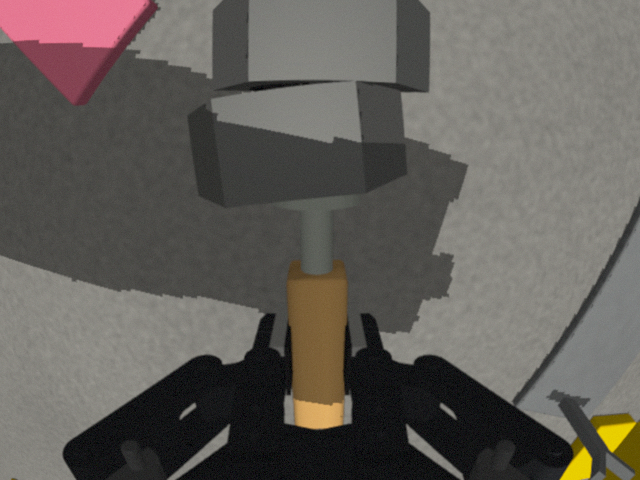

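Wrist view: two couplings are stacked on the rod against the collar, at (298,143) and (320,45). I'll lift tip-up so they stay there, then move back slowly.

```bash
python3 - <<'E'
from plan import *
p,R=load();frac(p+[0,0,.06],Rt(.22,-.35))
C=np.array([.4745,.2713,.034]);q=C-.27*Rt(-.05,.07)[:,0]+OFF*Rt(-.05,.07)[:,2]
frac(np.r_[q[:2],.10],Rt(-.05,-.35));print(q)
E
```

```text
[-0.009, 0.0, -0.2] [0.0, 0.79, 0.0] tcp [0.465 0.075 0.092]
[-0.245, -0.067, -0.214] [-0.082, 0.786, 0.537] tcp [0.461 0.002 0.1  ]
[0.461017   0.00186473 0.04669975]
```

Call:
jog_arm --commands '[[[0,0,-0.06],[0,0.2,0],-1],[[-0.009,0,-0.14],[0,0.5,0],-1],[[-0.009,0,-0.2],[0,0.79,0],-1],[[-0.03,-0.01,-0.205],[-0.01,0.79,0.08],-1],[[-0.06,-0.018,-0.205],[-0.02,0.79,0.14],-1]]'

```text
time: 12.62
ee_pos: [0.4624, 0.0582, 0.0942]
tool_rot: [-1.869, -2.164, -0.325]
contact_force: [0.0, 0.4, -3.2]
width: 0.0197
grasp_force: 108.3
```

```bash
python3 - <<'E'
from plan import *
applied([-.06,-.018,-.205],[-.02,.79,.14])
C=np.array([.4745,.2713,.034]);q=C-.27*Rt(-.05,.07)[:,0]+OFF*Rt(-.05,.07)[:,2]
frac(np.r_[q[:2],.10],Rt(-.05,-.35));frac(np.r_[q[:2],.10],Rt(-.05,.07))
E
python3 ca.py
```

```text
[-0.17, -0.036, -0.081] [-0.138, 0.0, 0.375] tcp [0.461 0.002 0.1  ]
[-0.17, -0.036, -0.081] [-0.057, -0.837, 0.398] tcp [0.461 0.002 0.1  ]
0.94 [323.0, 141.4] rows 89 197 s 0.078 iou 0.92
0.88 [417.1, 11.7] rows 0 35 s 0.136 iou 0.06
0.63 [308.9, 46.6] rows 0 100 s 0.114 iou 0.88
```

Call:
jog_arm --commands '[[[-0.04,-0.009,-0.02],[-0.03,0,0.09],-1],[[-0.08,-0.018,-0.04],[-0.06,0,0.18],-1],[[-0.12,-0.026,-0.06],[-0.1,0,0.28],-1],[[-0.15,-0.032,-0.075],[-0.138,0,0.375],-1],[[-0.17,-0.036,-0.081],[-0.138,0,0.375],-1]]'

```text
time: 13.35
ee_pos: [0.4607, 0.0009, 0.1006]
tool_rot: [-2.087, -1.982, -0.369]
contact_force: [1.0, 1.0, -2.6]
width: 0.0204
grasp_force: 108.2
```

Call:
jog_arm --commands '[[[0,0,0],[0,-0.3,0],-1],[[0,0,0],[0,-0.6,0],-1],[[0,0,0],[0,-0.84,0],-1],[[0,0,0],[0,-0.84,0],-1]]'

```text
time: 13.85
ee_pos: [0.4608, 0.0032, 0.1004]
tool_rot: [2.237, 2.135, -0.078]
contact_force: [-0.4, -0.1, -2.0]
width: 0.02
grasp_force: 108.2
```

```bash
python3 - <<'E'
from plan import *
applied([-.17,-.036,-.081],[-.138,0,.375]);applied([0,0,0],[0,-.84,0])
C=np.array([.4745,.2713,.034])
rod(C,.27,-.05,.07)
E
python3 ca.py
python3 - <<'E'
from h import *
im=robot.camera("side");p=robot.camera_params("side");im2=robot.camera("scene");p2=robot.camera_params("scene")
A=[a for a in robot.masks_of("scene","coupling1")];
for a in A:
    if a["conf"]<.3:continue
    X=onplane(p2,a["xy"],.033,"scene");x,f=fit("coupling1",[(p2,"scene",a["region"])],[X[0],X[1],.033,-.05,1]);print(a["conf"],np.round(a["xy"]),x.round(4),round(f,3))
E
```

```text
[0.012, -0.0, 0.178] [0.0, 0.0, -0.0] tcp [0.461 0.002 0.047]
0.79 [311.8, 49.2] rows 0 102 s 0.112 iou 0.9
0.63 [318.5, 141.4] rows 90 197 s 0.078 iou 0.9
0.8 [339. 211.] [0.4066 0.1394 0.033  0.2088] 0.319
0.61 [394. 202.] [ 0.4722  0.2769  0.033  -0.0152] 0.032
0.54 [352. 200.] [ 0.408   0.19    0.033  -0.6309] 0.335
0.31 [213. 385.] [ 0.6695 -0.4212  0.033   0.1898] 0.521
```

Call:
jog_arm --commands '[[[0.012,0,0.09],[0,0,0],-1],[[0.012,0,0.178],[0,0,0],-1],[[0.012,0,0.178],[0,0,0],-1],[[0.012,0,0.178],[0,0,0],-1]]'

```text
time: 14.6
ee_pos: [0.4614, 0.0011, 0.0475]
tool_rot: [2.242, 2.13, -0.078]
contact_force: [0.5, 0.5, -2.7]
width: 0.0198
grasp_force: 108.2
```

```bash
python3 - <<'E'
from plan import *
applied([.012,0,.178],[0,0,0])
C=np.array([.4745,.2713,.034])
for s,a in((.23,.07),(.19,.06),(.155,.04),(.138,.03)):rod(C,s,-.05,a)
E
python3 look.py l3 300 150 210 120
```

```text
[0.134, -0.0, -0.0] [0.0, 0.0, -0.0] tcp [0.463 0.042 0.044]
[0.267, -0.0, 0.006] [0.0, 0.02, -0.0] tcp [0.465 0.082 0.039]
[0.385, -0.0, 0.015] [0.0, 0.06, -0.0] tcp [0.467 0.116 0.034]
[0.442, -0.0, 0.018] [0.0, 0.08, -0.0] tcp [0.468 0.133 0.032]
scene [([335.0, 228.0], 0.68), ([391.0, 201.0], 0.63), ([343.0, 222.0], 0.59)]
predicted tip [381.9 202.6]
side [([301.0, 227.0], 0.64), ([416.0, 322.0], 0.62), ([308.0, 240.0], 0.58), ([288.0, 172.0], 0.53), ([294.0, 219.0], 0.39)]
predicted tip [292.5 181.5]
[0.46145211 0.00148848 0.04766199] cmd [0.461  0.0018 0.0466] crop scale 2.6666666666666665
```

View pics/l3.png

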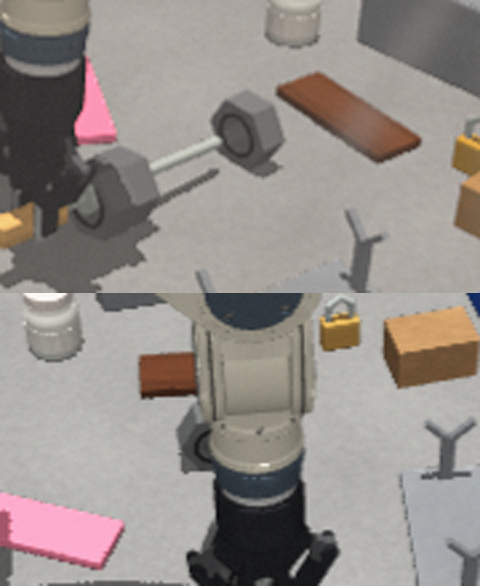

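Crop: the tip is at scene (382,202), in line with the bore of the third coupling at (388,201). Inserting.

Call:
jog_arm --commands '[[[0.134,0,0],[0,0,0],-1],[[0.267,0,0.006],[0,0.02,0],-1],[[0.385,0,0.015],[0,0.06,0],-1],[[0.442,0,0.018],[0,0.08,0],-1],[[0.442,0,0.018],[0,0.08,0],-1]]'

```text
time: 15.42
ee_pos: [0.469, 0.134, 0.0338]
tool_rot: [2.258, 2.15, -0.03]
contact_force: [1.2, -3.0, 4.7]
width: 0.0199
grasp_force: 109.6
```

```bash
python3 - <<'E'
from plan import *
applied([.442,0,.018],[0,.08,0])
p,R=load();frac(p+[0,0,.09],Rt(-.05,-.35))
E
python3 ca.py
python3 - <<'E'
from workcell import robot
print(robot.get_obs()["contact_force"])
E
```

```text
[-0.009, 0.0, -0.3] [0.0, 0.76, -0.0] tcp [0.468 0.133 0.122]
0.9 [316.8, 138.1] rows 82 196 s 0.078 iou 0.91
0.78 [403.5, 3.8] rows 0 16 s 0.144 iou 0.04
0.72 [307.7, 43.7] rows 0 104 s 0.116 iou 0.89
[-0.13073506 -2.8675031   3.51186798]
```

Call:
jog_arm --commands '[[[0,0,-0.08],[0,0.1,0],-1],[[-0.003,0,-0.16],[0,0.3,0],-1],[[-0.009,0,-0.24],[0,0.55,0],-1],[[-0.009,0,-0.3],[0,0.76,0],-1],[[-0.009,0,-0.3],[0,0.76,0],-1]]'

```text
time: 16.15
ee_pos: [0.4681, 0.132, 0.1229]
tool_rot: [-2.089, -1.982, -0.37]
contact_force: [0.4, -0.2, -4.2]
width: 0.0198
grasp_force: 108.6
```

```bash
python3 - <<'E'
from plan import *
applied([-.009,0,-.3],[0,.76,0])
E
python3 ca.py;python3 look.py l4 300 110 200 80
```

```text
0.76 [319.6, 47.8] rows 0 102 s 0.112 iou 0.91
0.67 [318.8, 145.2] rows 92 200 s 0.078 iou 0.97
0.63 [400.3, 6.2] rows 0 22 s 0.144 iou 0.09
scene [([393.0, 156.0], 0.74), ([374.0, 170.0], 0.72), ([388.0, 161.0], 0.68)]
predicted tip [418.4 130. ]
side [([287.0, 149.0], 0.68), ([288.0, 136.0], 0.61), ([294.0, 158.0], 0.56)]
predicted tip [282.3 102.1]
[0.46711497 0.13390749 0.12165252] cmd [0.4676 0.1335 0.1219] crop scale 2.6666666666666665
```

View pics/l4.png

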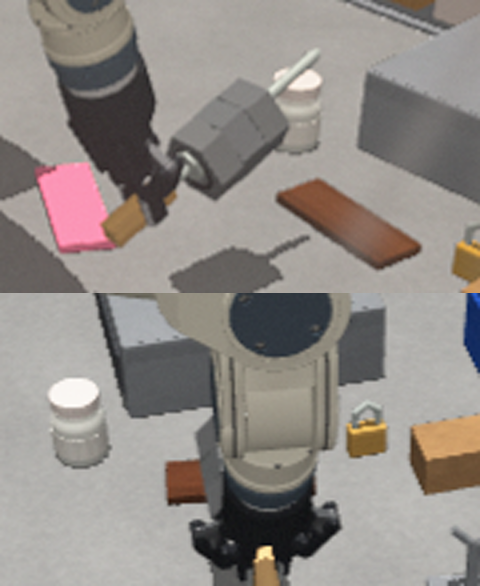

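Crop: all three couplings are stacked on the rod, off the counter, and the tip is at (419,130) as predicted. Carrying them to the rack.

```bash
python3 - <<'E'
from plan import *
frac(np.array([.60,.04,.19]),Rt(-.15,-.35))
frac(np.array([.654,-.0213,.18]),Rt(-.195,-.35))
E
```

```text
[-0.194, 0.456, -0.312] [-0.068, 0.0, 0.188] tcp [0.6  0.04 0.19]
[-0.389, 0.646, -0.348] [-0.099, 0.0, 0.272] tcp [ 0.654 -0.021  0.18 ]
```

Call:
jog_arm --commands '[[[0,0.06,-0.1],[-0.02,0,0.05],-1],[[-0.06,0.2,-0.25],[-0.04,0,0.1],-1],[[-0.13,0.33,-0.31],[-0.055,0,0.15],-1],[[-0.194,0.456,-0.312],[-0.068,0,0.188],-1],[[-0.26,0.52,-0.33],[-0.08,0,0.22],-1]]'

```text
time: 17.08
ee_pos: [0.6194, 0.0182, 0.1872]
tool_rot: [-2.207, -1.866, -0.388]
contact_force: [-0.1, 0.2, -3.9]
width: 0.0198
grasp_force: 108.7
```

```bash
python3 - <<'E'
from plan import *
applied([-.26,.52,-.33],[-.08,0,.22])
frac(np.array([.654,-.0213,.17]),Rt(-.195,-.35))
frac(np.array([.654,-.0213,.17]),Rt(-.195,0))
E
```

```text
[-0.125, 0.14, 0.019] [-0.019, 0.0, 0.052] tcp [ 0.654 -0.021  0.17 ]
[-0.125, 0.14, 0.019] [-0.01, -0.7, 0.055] tcp [ 0.654 -0.021  0.17 ]
```

Call:
jog_arm --commands '[[[-0.04,0.045,0.006],[-0.006,0,0.02],-1],[[-0.08,0.09,0.012],[-0.012,0,0.035],-1],[[-0.125,0.14,0.019],[-0.019,0,0.052],-1],[[-0.125,0.14,0.019],[-0.014,-0.3,0.053],-1],[[-0.125,0.14,0.019],[-0.01,-0.55,0.055],-1]]'

```text
time: 17.7
ee_pos: [0.6542, -0.0222, 0.1702]
tool_rot: [-2.392, -1.964, -0.084]
contact_force: [-0.7, 0.1, -3.5]
width: 0.0198
grasp_force: 108.7
```

```bash
python3 - <<'E'
from plan import *
applied([-.125,.14,.019],[-.01,-.55,.055])
frac(np.array([.654,-.0213,.17]),Rt(-.195,-.0))
frac(np.array([.654,-.0213,.125]),Rt(-.195,-.0))
frac(np.array([.654,-.0213,.08]),Rt(-.195,-.0))
E
python3 ca.py
```

```text
[-0.0, 0.0, -0.0] [-0.002, -0.15, -0.0] tcp [ 0.654 -0.021  0.17 ]
[-0.012, 0.0, 0.15] [-0.002, -0.15, -0.0] tcp [ 0.654 -0.021  0.125]
[-0.023, 0.0, 0.299] [-0.002, -0.15, -0.0] tcp [ 0.654 -0.021  0.08 ]
0.93 [317.9, 144.1] rows 92 199 s 0.078 iou 0.95
0.74 [400.4, 4.8] rows 0 21 s 0.144 iou 0.09
0.63 [320.6, 49.7] rows 0 102 s 0.114 iou 0.91
```

Call:
jog_arm --commands '[[[0,0,0],[0,-0.15,0],-1],[[-0.012,0,0.15],[0,-0.15,0],-1],[[-0.023,0,0.26],[0,-0.15,0],-1],[[-0.023,0,0.299],[0,-0.15,0],-1],[[-0.023,0,0.299],[0,-0.15,0],-1]]'

```text
time: 18.42
ee_pos: [0.6537, -0.0217, 0.0801]
tool_rot: [-2.426, -1.993, 0.001]
contact_force: [0.2, -0.5, -2.8]
width: 0.02
grasp_force: 108.6
```

Call:
jog_arm --commands '[[[0,0,0.02],[0,0,0],-1],[[0,0,0.035],[0,0,0],-1],[[0,0,0.046],[0,0,0],-1],[[0,0,0.046],[0,0,0],-1]]'

```text
time: 18.92
ee_pos: [0.6537, -0.0214, 0.0668]
tool_rot: [-2.427, -1.994, 0.001]
contact_force: [-1.3, -0.2, -1.3]
width: 0.0202
grasp_force: 109.1
```

```bash
python3 - <<'E'
from plan import *
applied([-.023,0,.299],[0,-.15,0]);applied([0,0,.046],[0,0,0]);print(load())
E
python3 look.py l5 330 190 290 130
```

```text
(array([ 0.65382601, -0.02133859,  0.06623188]), array([[ 1.93738726e-01,  9.81052657e-01, -9.95341927e-04],
       [ 9.81053148e-01, -1.93738793e-01,  2.91885712e-05],
       [-1.64200818e-04, -9.82138288e-04, -9.99999504e-01]]))
scene [([406.0, 255.0], 0.91), ([416.0, 252.0], 0.86), ([391.0, 259.0], 0.61)]
predicted tip [447.  233.3]
side [([386.0, 209.0], 0.6), ([380.0, 202.0], 0.55), ([384.0, 191.0], 0.4)]
predicted tip [378.  163.3]
[ 0.65373606 -0.02145671  0.06672756] cmd [ 0.6538 -0.0213  0.0662] crop scale 2.6666666666666665
```

View pics/l5.png

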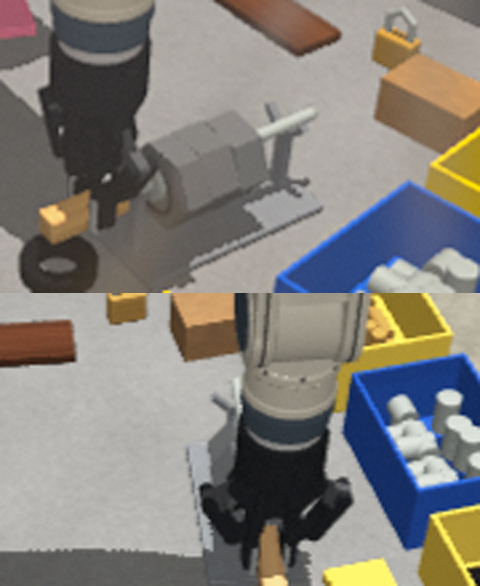

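Crop: the rod lies in the far vee with its tip at (447,233) as before, and the couplings sit between the posts. Releasing.

Call:
jog_arm --commands '[[[0,0,0.003],[0,0,0],-1],[[0,0,0.003],[0,0,0],0],[[0,0,0.003],[0,0,0],0.6],[[0,0,0.003],[0,0,0],1],[[0,0,0.003],[0,0,0],1]]'

```text
time: 19.75
ee_pos: [0.6538, -0.0215, 0.0656]
tool_rot: [-2.427, -1.994, 0.001]
contact_force: [-0.9, -0.8, 0.1]
width: 0.0852
grasp_force: 0.0
```

Call:
jog_arm --commands '[[[0,0,0.003],[0,0,0],1],[[0,0,-0.1],[0,0,0],1],[[0,0,-0.25],[0,0,0],1],[[0,0,-0.4],[0,0,0],1],[[0,0,-0.4],[0,0,0],1]]'

```text
time: 20.38
ee_pos: [0.6554, -0.0217, 0.1896]
tool_rot: [2.424, 1.992, 0.006]
contact_force: [1.1, 0.2, -0.6]
width: 0.0854
grasp_force: 0.0
```

```bash
python3 - <<'E'
from plan import *
applied([0,0,.003],[0,0,0]);applied([0,0,-.4],[0,0,0]);print(load()[0])
E
python3 - <<'E'
from h import *
import pickle
im=robot.camera("wrist");p=robot.camera_params("wrist")
for s in robot.spot_point("wrist","spindle"):print(s["conf"],s["xy"],onplane(p,s["xy"],.0715,"wrist").round(4))
X0=np.array([.6534,-.022,.0715])
print(proj(p,[X0+.03*np.array([.194,.981,0]),X0-.045*np.array([.194,.981,0])],"wrist").round(0))
for c in("scene","side"):cv2.imwrite(f"pics/{c}9.png",robot.camera(c))
V={}
for c in("scene","side"):
    V[c]=robot.masks_of(c,"board1");q=robot.camera_params(c)
    for a in V[c]:
        X=onplane(q,a["xy"],.006,c);x,f=fit("board1",[(q,c,a["region"])],[X[0],X[1],.006,-.1]);print(c,np.round(a["xy"]),a["conf"],x.round(4),round(f,3))
im=np.vstack([im[0:300,150:550],cv2.imread("pics/scene9.png")[150:350,300:500].repeat(2,0).repeat(2,1)]);cv2.imwrite("pics/r1.png",cv2.resize(im,None,fx=.85,fy=.85))
E
```

```text
[ 0.65394456 -0.02134206  0.18533182]
0.75 [312.8, 242.9] [ 0.6522 -0.0211  0.0715]
[[315. 202.]
 [315. 301.]]
scene [162. 258.] 0.93 [ 0.2345 -0.2908  0.006   0.2642] 0.082
scene [221. 291.] 0.73 [ 0.4335 -0.2403  0.006  -1.6594] 0.069
scene [327. 187.] 0.73 [ 0.2779  0.219   0.006  -0.575 ] 0.06
scene [433. 194.] 0.65 [ 0.4956  0.4065  0.006  -0.1506] 0.053
side [289. 148.] 0.97 [ 0.4999  0.4026  0.006  -0.1614] 0.078
side [326. 345.] 0.84 [ 0.4372 -0.2414  0.006   1.4686] 0.046
side [237. 382.] 0.84 [ 0.2376 -0.2931  0.006   0.2883] 0.036
```

View pics/r1.png

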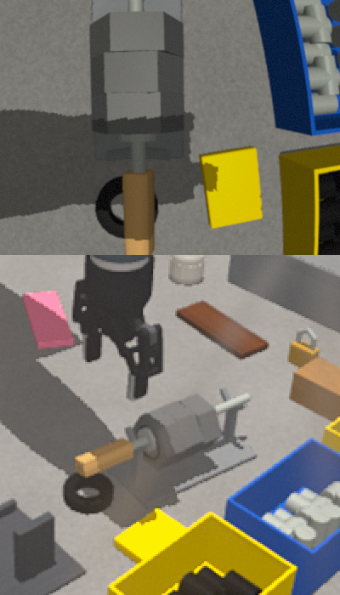

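Crops: the spindle rests in both vees, with three couplings stacked between the posts and the tape and battery pack untouched. Next I'll measure the easel and the near brown board from above.

Call:
jog_arm --commands '[[[-0.1,0,-0.2],[0,0,-0.1],1],[[-0.3,-0.14,-0.383],[0,0,-0.39],1],[[-0.56,-0.277,-0.383],[0,0,-0.39],1],[[-0.56,-0.277,-0.383],[0,0,-0.39],1],[[-0.56,-0.277,-0.383],[0,0,-0.39],1]]'

```text
time: 21.3
ee_pos: [0.5381, -0.1726, 0.3011]
tool_rot: [-2.226, -2.217, 0.002]
contact_force: [0.7, 0.4, -0.3]
width: 0.0853
grasp_force: 0.0
```

```bash
python3 - <<'E'
from plan import *
applied([-.56,-.277,-.383],[0,0,-.39]);print(load()[0])
E
cat > be.py <<'E'
from h import *
V={}
for c in("wrist","scene","side"):
    robot.camera(c);p=robot.camera_params(c);V[c]=(p,{n:robot.masks_of(c,n) for n in("board1","easel")})
G={"board1":([.436,-.241,.006,1.47],[.497,.405,.006,-.165]),"easel":([.646,-.237,0,-.09],)}
for n in G:
    for g in G[n]:
        vs=[]
        for c,(p,d) in V.items():
            t=proj(p,[np.array(g[:3])],c)[0]
            for a in d[n]:
                if a["conf"]>.4 and np.hypot(*(a["xy"]-t))<30:
                    vs.append((p,c,a["region"]))
                    x,f=fit(n,vs[-1:],g+[1]);print(n,c,np.round(a["xy"]),x.round(4),round(f,3));break
        if vs:
            x,f=fit(n,vs,g+[1]);xz,fz=fit(n,vs,list(x)+[1],True);print("ALL",n,x.round(4),round(f,3),xz.round(4),round(fz,3))
E
python3 be.py
```

```text
[ 0.53998534 -0.17006265  0.30034097]
board1 wrist [236. 248.] [ 0.4374 -0.2419  0.006   1.4727] 0.052
board1 scene [220. 289.] [ 0.4345 -0.2386  0.006   1.4854] 0.089
board1 side [325. 344.] [ 0.4372 -0.2421  0.006   1.4705] 0.054
ALL board1 [ 0.4367 -0.2417  0.006   1.4762] 0.078 [ 0.4371 -0.242   0.0069  1.4735] 0.075
board1 scene [430. 193.] [ 0.4989  0.4051  0.006  -0.1836] 0.101
board1 side [291. 149.] [ 0.5005  0.4033  0.006  -0.1504] 0.077
ALL board1 [ 0.5003  0.4042  0.006  -0.1638] 0.093 [ 0.5003  0.4041  0.006  -0.1636] 0.093
easel wrist [403. 240.] [ 0.6483 -0.2365  0.     -0.0881] 0.045
easel scene [282. 337.] [ 0.643  -0.2351  0.     -0.0959] 0.027
easel side [419. 323.] [ 0.6477 -0.2361  0.     -0.1   ] 0.038
ALL easel [ 0.6473 -0.2357  0.     -0.0959] 0.053 [ 0.6467 -0.2365  0.004  -0.0924] 0.045
```

```bash
python3 - <<'E'
from h import *
import pickle
pw,_=pickle.load(open("w1.pkl","rb"))
p=dict(pw);p["T"]=np.array([[9.99999553e-01,-4.42338869e-04,-8.35254242e-04,5.50820402e-01],[-6.86577110e-04,-9.47310873e-01,-3.20314906e-01,8.18435052e-02],[-6.49557692e-04,3.20315336e-01,-9.47310753e-01,3.73688311e-01],[0,0,0,1]])
T=np.array([.55,0,.239])
for d in(-.013,-.005,0,.004,.008):
  for s in(-1,1):
    print(d,proj(p,[T+[s*.0428,y,-d] for y in(.011,-.011)],"wrist").round(0).tolist())
im=cv2.imread("pics/wrist0.png")
g=cv2.cvtColor(im,cv2.COLOR_BGR2GRAY)
for r in range(308,384,6):print(r,(g[r,150:225:4]).tolist())
E
```

```text
-0.013 [[205.0, 319.0], [213.0, 364.0]]
-0.013 [[426.0, 319.0], [419.0, 365.0]]
-0.005 [[211.0, 309.0], [217.0, 354.0]]
-0.005 [[421.0, 309.0], [415.0, 354.0]]
0 [[214.0, 304.0], [220.0, 347.0]]
0 [[418.0, 304.0], [412.0, 347.0]]
0.004 [[216.0, 299.0], [222.0, 342.0]]
0.004 [[416.0, 299.0], [410.0, 342.0]]
0.008 [[218.0, 295.0], [224.0, 338.0]]
0.008 [[414.0, 295.0], [409.0, 338.0]]
308 [114, 114, 115, 118, 111, 113, 114, 115, 115, 117, 110, 114, 120, 114, 120, 112, 118, 114, 116]
314 [120, 120, 114, 112, 115, 116, 115, 117, 118, 117, 112, 115, 113, 113, 111, 117, 116, 116, 114]
320 [118, 112, 112, 110, 116, 120, 113, 119, 114, 119, 115, 61, 63, 59, 0, 10, 99, 116, 118]
326 [113, 113, 109, 115, 117, 118, 115, 113, 97, 87, 63, 63, 64, 18, 9, 22, 55, 116, 118]
332 [112, 110, 119, 115, 116, 111, 97, 27, 19, 57, 63, 60, 27, 14, 3, 6, 29, 120, 115]
338 [109, 117, 116, 114, 114, 90, 6, 12, 58, 62, 65, 40, 10, 12, 1, 11, 14, 59, 103]
344 [111, 116, 119, 113, 98, 14, 8, 51, 64, 60, 60, 14, 1, 4, 3, 1, 13, 34, 43]
350 [116, 111, 113, 109, 16, 17, 43, 62, 63, 65, 23, 2, 4, 12, 3, 5, 15, 34, 65]
356 [111, 115, 110, 13, 12, 33, 65, 55, 60, 21, 12, 15, 1, 7, 8, 16, 5, 51, 58]
362 [114, 117, 16, 18, 24, 60, 57, 63, 37, 19, 13, 14, 23, 10, 5, 2, 8, 60, 58]
368 [17, 15, 13, 10, 16, 36, 77, 81, 15, 6, 14, 15, 9, 16, 7, 6, 43, 58, 60]
374 [12, 23, 10, 7, 15, 16, 20, 68, 48, 20, 3, 1, 9, 14, 14, 8, 52, 62, 55]
380 [18, 13, 14, 6, 15, 18, 7, 8, 6, 14, 9, 2, 8, 8, 4, 48, 50, 64, 61]
```

```bash
python3 - <<'E'
from plan import *
frac(np.array([.437,-.242,.08]),Rt(-.098,0))
frac(np.array([.437,-.242,.016]),Rt(-.098,0))
E
```

```text
[-0.24, -0.343, 0.735] [-0.002, 0.0, 0.196] tcp [ 0.437 -0.242  0.08 ]
[-0.24, -0.342, 0.948] [-0.002, 0.0, 0.196] tcp [ 0.437 -0.242  0.016]
```

Call:
jog_arm --commands '[[[-0.12,-0.17,0.2],[0,0,0.1],0.6],[[-0.24,-0.343,0.4],[0,0,0.196],0.6],[[-0.24,-0.343,0.6],[0,0,0.196],0.6],[[-0.24,-0.343,0.735],[0,0,0.196],0.6],[[-0.24,-0.343,0.735],[0,0,0.196],0.6]]' --grip_force 40

```text
time: 22.38
ee_pos: [0.4349, -0.241, 0.0775]
tool_rot: [-2.323, -2.105, 0.003]
contact_force: [-0.3, 0.4, 0.2]
width: 0.0687
grasp_force: 0.0
```

```bash
python3 - <<'E'
from plan import *
applied([-.24,-.343,.735],[0,0,.196])
from h import *
c="wrist";robot.camera(c);p=robot.camera_params(c)
for a in robot.masks_of(c,"board1"):
    if a["conf"]>.3:
        x,f=fit("board1",[(p,c,a["region"])],[.437,-.242,.006,1.473,1]);print(a["xy"],a["conf"],x.round(4),round(f,3))
print(proj(p,[[.437,-.242,.012],[.437+.0078-.03,-.242+.08,.012],[.437+.0078+.03,-.242+.077,.012]],c).round())
print(robot.get_obs()["width"],load()[0])
p0,R0=load();frac(np.array([.437,-.242,.008]),R0)
E
```

```text
[91.1, 344.3] 0.84 [ 0.437 -0.242  0.006  1.473] 1.0
[318.4, 248.0] 0.78 [ 0.4374 -0.2436  0.006   1.4732] 0.02
[[319. 270.]
 [263. 135.]
 [376. 130.]]
0.0683774010016072 [ 0.43686795 -0.24205913  0.07994139]
[0.0, 0.001, 0.24] [0.0, 0.0, 0.0] tcp [ 0.437 -0.242  0.008]
```

Call:
jog_arm --commands '[[[-0.005,0.001,0.1],[0,0,0],0.6],[[-0.005,0.001,0.19],[0,0,0],0.6],[[-0.005,0.001,0.225],[0,0,0],0.6],[[-0.005,0.001,0.24],[0,0,0],0.6],[[-0.005,0.001,0.24],[0,0,0],0.6]]'

```text
time: 23.1
ee_pos: [0.4376, -0.2441, 0.0092]
tool_rot: [2.327, 2.11, -0.001]
contact_force: [-0.4, 0.1, 0.5]
width: 0.0684
grasp_force: 0.0
```

Call:
jog_arm --commands '[[[0,0,0.006],[0,0,0],0.6],[[0,0,0.01],[0,0,0],0.6],[[0,0,0.01],[0,0,0],0.6]]'

```text
time: 23.48
ee_pos: [0.4368, -0.2438, 0.0053]
tool_rot: [-2.327, -2.11, 0.001]
contact_force: [-1.1, -0.1, -0.3]
width: 0.0685
grasp_force: 0.0
```

Call:
jog_arm --commands '[[[0,0,0],[0,0,0],-1],[[0,0,0],[0,0,0],-1],[[0,0,0],[0,0,0],-1],[[0,0,0],[0,0,0],-1]]' --grip_force 60

```text
time: 23.98
ee_pos: [0.4368, -0.2438, 0.0058]
tool_rot: [-2.327, -2.11, 0.001]
contact_force: [-2.2, 1.0, 8.2]
width: 0.0581
grasp_force: 64.1
```

```bash
python3 - <<'E'
from plan import *
applied([-.005,.001,.24],[0,0,0]);applied([0,0,.01],[0,0,0]);print(load()[0])
E
```

```text
[ 0.43694514 -0.24357909  0.00494124]
```

```bash
cat > w.py <<'E'
from plan import *
import sys
E0=np.array([.6475,-.2362,0]);EY=-.094
ex=np.array([np.cos(EY),np.sin(EY),0]);ey=np.array([-np.sin(EY),np.cos(EY),0]);YF=1.5708+EY
def place(side,dx,dz,off=.001):
    R=Rt(YF,np.radians(43)); return E0+(.003+dx)*ex+side*.06*ey+[0,0,.065+dz]+off*R[:,2],R
def chain(ws):
    "relative numbers for successive calls, not saving"
    p0,R0=load()
    for p,R in ws:
        print((R0.T@(p-p0)/.3).round(3).tolist(),(Ro.from_matrix(R0.T@R).as_rotvec()/.5).round(3).tolist(),np.round(p,3));p0,R0=p,R
E
python3 - <<'E'
from w import *
chain([(np.array([.45,-.26,.20]),Rt(.36,0)),(np.array([.50,-.28,.22]),Rt(.80,.15)),(np.array([.58,-.30,.22]),Rt(1.23,.4)),place(-1,.004,.08),place(-1,.004,.008)])
E
```

```text
[-0.05, 0.048, -0.65] [-0.002, -0.0, -0.916] [ 0.45 -0.26  0.2 ]
[-0.121, 0.132, -0.067] [-0.066, -0.295, -0.878] [ 0.5  -0.28  0.22]
[-0.235, 0.138, 0.036] [-0.234, -0.492, -0.83] [ 0.58 -0.3   0.22]
[-0.099, 0.088, 0.316] [-0.27, -0.697, -0.416] [ 0.65  -0.297  0.144]
[0.164, 0.0, 0.176] [0.0, 0.0, 0.0] [ 0.65  -0.297  0.072]
```

Call:
jog_arm --commands '[[[0,0,-0.15],[0,0,0],-1],[[0,0,-0.3],[0,0,0],-1],[[0,0,-0.45],[0,0,0],-1],[[0,0,-0.6],[0,0,0],-1],[[0,0,-0.6],[0,0,0],-1]]' --grip_force 80

```text
time: 24.6
ee_pos: [0.4382, -0.2447, 0.1884]
tool_rot: [2.324, 2.107, 0.0]
contact_force: [0.3, 0.5, -1.9]
width: 0.0575
grasp_force: 90.2
```

```bash
python3 - <<'E'
from w import *
applied([0,0,-.6],[0,0,0])
chain([(np.array([.45,-.26,.20]),Rt(.36,0)),(np.array([.50,-.28,.22]),Rt(.80,.15)),(np.array([.58,-.30,.22]),Rt(1.23,.4)),place(-1,.004,.08),place(-1,.004,.008)])
E
```

```text
[-0.05, 0.048, -0.05] [-0.002, -0.0, -0.916] [ 0.45 -0.26  0.2 ]
[-0.121, 0.132, -0.067] [-0.066, -0.295, -0.878] [ 0.5  -0.28  0.22]
[-0.235, 0.138, 0.036] [-0.234, -0.492, -0.83] [ 0.58 -0.3   0.22]
[-0.099, 0.088, 0.316] [-0.27, -0.697, -0.416] [ 0.65  -0.297  0.144]
[0.164, 0.0, 0.176] [0.0, 0.0, 0.0] [ 0.65  -0.297  0.072]
```

Call:
jog_arm --commands '[[[-0.05,0.048,-0.05],[0,0,-0.3],-1],[[-0.05,0.048,-0.05],[0,0,-0.6],-1],[[-0.05,0.048,-0.05],[0,0,-0.916],-1],[[-0.05,0.048,-0.05],[0,0,-0.916],-1]]'

```text
time: 25.1
ee_pos: [0.4495, -0.2599, 0.1991]
tool_rot: [-1.788, -2.58, 0.001]
contact_force: [-0.2, -0.8, -1.1]
width: 0.0576
grasp_force: 90.1
```

Call:
jog_arm --commands '[[[-0.06,0.066,-0.067],[-0.03,-0.14,-0.43],-1],[[-0.121,0.132,-0.067],[-0.066,-0.295,-0.878],-1],[[-0.121,0.132,-0.067],[-0.066,-0.295,-0.878],-1],[[-0.121,0.132,-0.067],[-0.066,-0.295,-0.878],-1]]'

```text
time: 25.6
ee_pos: [0.4993, -0.2796, 0.2197]
tool_rot: [1.134, 2.781, -0.084]
contact_force: [-0.7, 0.3, -0.5]
width: 0.0574
grasp_force: 90.1
```

Call:
jog_arm --commands '[[[-0.12,0.07,0.018],[-0.117,-0.246,-0.415],-1],[[-0.235,0.138,0.036],[-0.234,-0.492,-0.83],-1],[[-0.235,0.138,0.036],[-0.234,-0.492,-0.83],-1],[[-0.235,0.138,0.036],[-0.234,-0.492,-0.83],-1]]'

```text
time: 26.1
ee_pos: [0.5786, -0.3, 0.2191]
tool_rot: [0.473, 2.708, -0.093]
contact_force: [-0.4, 0.3, -0.7]
width: 0.0574
grasp_force: 90.1
```

Call:
jog_arm --commands '[[[-0.05,0.044,0.15],[-0.13,-0.35,-0.21],-1],[[-0.099,0.088,0.316],[-0.27,-0.697,-0.416],-1],[[-0.099,0.088,0.316],[-0.27,-0.697,-0.416],-1],[[-0.099,0.088,0.316],[-0.27,-0.697,-0.416],-1]]'

```text
time: 26.6
ee_pos: [0.6481, -0.2968, 0.142]
tool_rot: [0.121, 2.394, -0.04]
contact_force: [-0.5, 0.5, -1.2]
width: 0.0577
grasp_force: 90.1
```

```bash
python3 - <<'E'
from w import *
from h import *
applied([-.05,.048,-.05],[0,0,-.916]);applied([-.121,.132,-.067],[-.066,-.295,-.878]);applied([-.235,.138,.036],[-.234,-.492,-.83]);applied([-.099,.088,.316],[-.27,-.697,-.416])
o=robot.get_obs();p,R=load();print("cmd",p,"meas",o["ee_pos"],"rot err",Ro.from_matrix(R.T@Ro.from_rotvec(o["tool_rot"]).as_matrix()).as_rotvec().round(4),o["qpos"].round(2),o["width"],o["contact_force"])
chain([place(-1,.004,.03),place(-1,.004,.008),place(-1,.004,.003)])
# held board pose: fit in scene & side with free tilt-frame offset
def silb(x,p_,c):
    m=np.zeros((480,640),np.uint8)
    q=proj(p_,(box((-.08,-.03,-.006),(.08,.03,.006))@Ro.from_euler("y",x[3]).as_matrix().T@Ro.from_euler("z",x[4]).as_matrix().T)@R.T+p+R@np.array(x[:3]),c)
    cv2.fillConvexPoly(m,cv2.convexHull((q*16).astype(np.int32)),1,shift=4);return m>0
vs=[]
for c in("scene","side"):
    robot.camera(c);pp=robot.camera_params(c);t=proj(pp,[p],c)[0]
    for a in robot.masks_of(c,"board1"):
        if np.hypot(*(a["xy"]-t))<25:vs.append((pp,c,a["region"]));print(c,a["xy"],t.round(0),a["conf"]);break
if vs:
    f=lambda v:sum(1-(silb(v,pp,c)&m).sum()/(silb(v,pp,c)|m).sum() for pp,c,m in vs)
    S=np.vstack([np.zeros(5)]+[np.eye(5)[i]*(.006 if i<3 else .1) for i in range(5)])
    r=minimize(f,np.zeros(5),method="Nelder-Mead",options=dict(initial_simplex=S,maxiter=300));print(r.x.round(4),f(np.zeros(5)),r.fun)
E
```

```text
cmd [ 0.64918763 -0.29654559  0.14391831] meas [ 0.6480761  -0.29675967  0.14201593] rot err [-0.0004  0.0046  0.0068] [-0.71  0.27 -0.5   0.15  0.4  -0.47] 0.05769557299986892 [-0.48924542  0.54032493 -1.17886739]
[0.112, -0.0, 0.122] [-0.0, -0.003, -0.0] [ 0.65  -0.297  0.094]
[0.05, 0.0, 0.054] [0.0, 0.0, 0.0] [ 0.65  -0.297  0.072]
[0.011, 0.0, 0.012] [0.0, 0.0, 0.0] [ 0.65  -0.297  0.067]
side [449.1, 298.8] [436. 305.] 0.8
[-0.0004  0.0017  0.0019  0.0051 -0.0072] 0.32121971595655807 0.3173076923076923
```

Call:
jog_arm --commands '[[[0.06,0,0.065],[0,0,0],-1],[[0.112,0,0.122],[0,0,0],-1],[[0.145,0,0.155],[0,0,0],-1],[[0.162,0,0.176],[0,0,0],-1],[[0.162,0,0.176],[0,0,0],-1]]'

```text
time: 27.42
ee_pos: [0.6498, -0.2968, 0.0727]
tool_rot: [0.113, 2.39, -0.044]
contact_force: [0.6, 1.2, -1.1]
width: 0.0576
grasp_force: 90.1
```

Call:
jog_arm --commands '[[[0.007,0,0.007],[0,0,0],-1],[[0.011,0,0.012],[0,0,0],-1],[[0.011,0,0.012],[0,0,0],-1]]'

```text
time: 27.8
ee_pos: [0.6503, -0.2972, 0.0699]
tool_rot: [0.111, 2.387, -0.046]
contact_force: [-8.1, 2.2, 9.3]
width: 0.0573
grasp_force: 91.7
```

Contact force points away from the post, so the board's back is on it. I'll slide a few mm down the slope, then release.

Call:
jog_arm --commands '[[[0.006,0,-0.003],[0,0,0],-1],[[0.012,0,-0.004],[0,0,0],-1],[[0.012,0,-0.004],[0,0,0],-1]]'

```text
time: 28.18
ee_pos: [0.6463, -0.2968, 0.0667]
tool_rot: [0.112, 2.389, -0.045]
contact_force: [-1.6, 0.7, 5.0]
width: 0.0577
grasp_force: 90.7
```

Call:
jog_arm --commands '[[[0,0,0],[0,0,0],0.5],[[0,0,0],[0,0,0],0.8],[[0,0,0],[0,0,0],1],[[0,0,0],[0,0,0],1]]'

```text
time: 28.68
ee_pos: [0.646, -0.2963, 0.0657]
tool_rot: [0.113, 2.391, -0.044]
contact_force: [0.7, -0.3, 0.0]
width: 0.0855
grasp_force: 0.0
```

Call:
jog_arm --commands '[[[0,0,-0.05],[0,0,0],1],[[0,0,-0.2],[0,0,0],1],[[0,0,-0.4],[0,0,0],1],[[0,0,-0.4],[0,0,0],1]]'

```text
time: 29.18
ee_pos: [0.5635, -0.2894, 0.1585]
tool_rot: [0.112, 2.386, -0.05]
contact_force: [0.6, -0.6, 0.8]
width: 0.0853
grasp_force: 0.0
```

```bash
cat > chk.py <<'E'
# fit leaning boards in the easel frame (x along slope offset etc.)
from w import *
from h import *
def model(v,side):
    # v: dx,dy,dz (easel frame, m), pitch, yaw offsets
    R=Ro.from_euler("z",EY+v[4]).as_matrix()@Ro.from_euler("y",-np.radians(43)-v[3]).as_matrix()
    return box((-.08,-.03,-.006),(.08,.03,.006))@R.T+E0+(.003+v[0])*ex+(side*.06+v[1])*ey+[0,0,.065+v[2]]
def check(sides):
  for side in sides:
    vs=[]
    for c in("scene","side","wrist"):
        robot.camera(c);pp=robot.camera_params(c);t=proj(pp,[E0+.003*ex+side*.06*ey+[0,0,.065]],c)[0]
        for a in robot.masks_of(c,"board1"):
            if np.hypot(*(a["xy"]-t))<25 and a["conf"]>.3:vs.append((pp,c,a["region"]));print(c,np.round(a["xy"]),t.round(0),round(a["conf"],2));break
    def f(v):
        s=0
        for pp,c,m in vs:
            k=np.zeros((480,640),np.uint8);cv2.fillConvexPoly(k,cv2.convexHull((proj(pp,model(v,side),c)*16).astype(np.int32)),1,shift=4);s+=1-(m&(k>0)).sum()/(m|(k>0)).sum()
        return s/len(vs)
    if vs:
        S=np.vstack([np.zeros(5)]+[np.eye(5)[i]*(.008 if i<3 else .1) for i in range(5)])
        r=minimize(f,np.zeros(5),method="Nelder-Mead",options=dict(initial_simplex=S,maxiter=400));print(side,"offsets",r.x.round(4),"cost0",round(f(np.zeros(5)),3),"cost",round(r.fun,3))
E
python3 - <<'E'
from chk import *
applied([.162,0,.176],[0,0,0]);applied([.011,0,.012],[0,0,0]);applied([.012,0,-.004],[0,0,0]);applied([0,0,-.4],[0,0,0])
print(load()[0]);check([-1])
E
```

```text
[ 0.56479253 -0.28857674  0.15357516]
side [431. 326.] [428. 327.] 0.87
wrist [317. 230.] [318. 241.] 0.57
-1 offsets [ 0.0011 -0.0007 -0.0002  0.0223 -0.0054] cost0 0.067 cost 0.054
```

The board leans within about 1 mm of nominal. Now the far brown board.

```bash
python3 - <<'E'
from w import *
chain([(np.array([.50,-.12,.28]),Rt(1.477,.3)),(np.array([.47,.15,.30]),Rt(1.43,0.)),(np.array([.42,.417,.30]),Rt(1.408,0))])
E
```

```text
[-0.091, 0.539, -0.491] [-0.0, 0.898, -0.001] [ 0.5  -0.12  0.28]
[0.156, 0.887, -0.118] [0.014, 0.6, 0.093] [0.47 0.15 0.3 ]
[0.29, 0.858, 0.0] [0.0, 0.0, 0.044] [0.42  0.417 0.3  ]
```

Call:
jog_arm --commands '[[[0,0.05,-0.3],[0,0.3,0],1],[[-0.05,0.25,-0.491],[0,0.6,0],1],[[-0.091,0.539,-0.491],[0,0.898,0],1],[[-0.091,0.539,-0.491],[0,0.898,0],1],[[-0.091,0.539,-0.491],[0,0.898,0],1]]'

```text
time: 30.1
ee_pos: [0.5006, -0.1176, 0.2813]
tool_rot: [0.129, 2.838, -0.019]
contact_force: [-0.4, -0.9, 0.1]
width: 0.0854
grasp_force: 0.0
```

Call:
jog_arm --commands '[[[0.04,0.2,-0.118],[0.014,0.3,0.093],1],[[0.156,0.887,-0.118],[0.014,0.6,0.093],1],[[0.156,0.887,-0.118],[0.014,0.6,0.093],1],[[0.156,0.887,-0.118],[0.014,0.6,0.093],1],[[0.156,0.887,-0.118],[0.014,0.6,0.093],1]]'

```text
time: 30.72
ee_pos: [0.4698, 0.1526, 0.2987]
tool_rot: [-0.217, -3.132, 0.0]
contact_force: [0.7, -0.6, -0.1]
width: 0.0857
grasp_force: 0.0
```

Call:
jog_arm --commands '[[[0.29,0.858,0],[0,0,0.044],1],[[0.29,0.858,0],[0,0,0.044],1],[[0.29,0.858,0],[0,0,0.044],1],[[0.29,0.858,0],[0,0,0.044],1],[[0.29,0.858,0],[0,0,0.044],1]]'

```text
time: 31.35
ee_pos: [0.4193, 0.42, 0.2981]
tool_rot: [-0.251, -3.129, 0.002]
contact_force: [0.8, -0.3, 0.3]
width: 0.0854
grasp_force: 0.0
```

```bash
python3 - <<'E'
from w import *
from h import *
applied([-.091,.539,-.491],[0,.898,0]);applied([.156,.887,-.118],[.014,.6,.093]);applied([.29,.858,0],[0,0,.044])
print(load()[0],robot.get_obs()["ee_pos"])
vs=[]
for c in("wrist","scene"):
    im=robot.camera(c);p=robot.camera_params(c)
    for a in robot.masks_of(c,"board1"):
        X=onplane(p,a["xy"],.006,c)
        if a["conf"]>.3 and np.hypot(X[0]-.5,X[1]-.404)<.12:
            vs.append((p,c,a["region"]));x,f=fit("board1",vs[-1:],[X[0],X[1],.006,-.164,1]);print(c,np.round(a["xy"]),round(a["conf"],2),x.round(4),round(f,3),"colour bgr",im[a["region"]].mean(0).round())
x,f=fit("board1",vs,list(x)+[1],True);print(x.round(4),f)
yaw=x[3]+np.pi/2
chain([(np.r_[x[:2],.08],Rt(yaw,0)),(np.r_[x[:2],.008],Rt(yaw,0))])
E
```

```text
[0.42015685 0.41712275 0.30009432] [0.41934006 0.41995796 0.29805603]
wrist [311. 260.] 0.83 [ 0.4987  0.4026  0.006  -0.1663] 0.026 colour bgr [21. 38. 67.]
scene [432. 195.] 0.66 [ 0.4981  0.4056  0.006  -0.1543] 0.064 colour bgr [ 65.  80. 109.]
[ 0.4989  0.4026  0.0076 -0.1698] 0.0538922767324988
[-0.267, -0.005, 0.734] [0.0, 0.0, 0.013] [0.499 0.403 0.08 ]
[0.0, 0.0, 0.24] [0.0, 0.0, 0.0] [0.499 0.403 0.008]
```

Call:
jog_arm --commands '[[[-0.12,0,0.2],[0,0,0.01],0.6],[[-0.267,-0.005,0.4],[0,0,0.01],0.6],[[-0.267,-0.005,0.6],[0,0,0.01],0.6],[[-0.267,-0.005,0.734],[0,0,0.01],0.6],[[-0.267,-0.005,0.734],[0,0,0.01],0.6]]' --grip_force 60

```text
time: 32.17
ee_pos: [0.4976, 0.3994, 0.0766]
tool_rot: [-0.267, -3.124, 0.007]
contact_force: [0.3, 0.7, 0.3]
width: 0.0682
grasp_force: 0.0
```

```bash
python3 - <<'E'
from w import *
from h import *
applied([-.267,-.005,.734],[0,0,.01])
c="wrist";robot.camera(c);p=robot.camera_params(c)
for a in robot.masks_of(c,"board1"):
    if a["conf"]>.3:
        x,f=fit("board1",[(p,c,a["region"])],[.4988,.4026,.006,-.167,1]);print(a["xy"],a["conf"],x.round(4),round(f,3))
        if f<.2:chain([(np.r_[x[:2],.0052],Rt(x[3]+np.pi/2,0))])
print(load()[0],robot.get_obs()["ee_pos"])
E
```

```text
[323.4, 249.4] 0.6 [ 0.5012  0.4028  0.006  -0.1621] 0.03
[-0.007, 0.001, 0.249] [0.0, 0.0, -0.012] [0.501 0.403 0.005]
[12.2, 50.0] 0.57 [ 0.4988  0.4026  0.006  -0.167 ] 1.0
[0.49896958 0.40267339 0.07989879] [0.49985289 0.40180141 0.08193808]
```

Call:
jog_arm --commands '[[[-0.005,0.001,0.1],[0,0,-0.006],0.6],[[-0.005,0.001,0.19],[0,0,-0.006],0.6],[[-0.005,0.001,0.235],[0,0,-0.006],0.6],[[-0.005,0.001,0.249],[0,0,-0.006],0.6],[[-0.005,0.001,0.249],[0,0,-0.006],0.6]]'

```text
time: 32.9
ee_pos: [0.501, 0.4029, 0.0068]
tool_rot: [0.259, 3.129, 0.002]
contact_force: [-0.3, -0.6, 0.2]
width: 0.0681
grasp_force: 0.0
```

Call:
jog_arm --commands '[[[0,0,0],[0,0,0],-1],[[0,0,0],[0,0,0],-1],[[0,0,0],[0,0,0],-1],[[0,0,0],[0,0,0],-1]]' --grip_force 60

```text
time: 33.4
ee_pos: [0.5011, 0.403, 0.0073]
tool_rot: [0.259, 3.129, 0.002]
contact_force: [-0.7, -0.9, 6.5]
width: 0.058
grasp_force: 64.5
```

Call:
jog_arm --commands '[[[0,0,-0.15],[0,0,0],-1],[[0,0,-0.35],[0,0,0],-1],[[0,0,-0.55],[0,0,0],-1],[[0,0,-0.75],[0,0,0],-1],[[0,0,-0.8],[0,0,0],-1]]' --grip_force 80

```text
time: 34.02
ee_pos: [0.5012, 0.4031, 0.251]
tool_rot: [0.258, 3.125, 0.007]
contact_force: [-0.4, 1.3, -2.4]
width: 0.0574
grasp_force: 89.2
```

```bash
python3 - <<'E'
from w import *
applied([-.005,.001,.249],[0,0,-.006]);applied([0,0,-.8],[0,0,0]);print(load()[0])
chain([(np.array([.48,.17,.27]),Rt(1.43,0)),(np.array([.50,-.08,.27]),Rt(YF,.3)),place(1,.004,.11),place(1,.004,.008),place(1,.004,.003)])
E
```

```text
[0.50048515 0.40269606 0.24519892]
[-0.06, -0.776, -0.083] [0.0, 0.0, -0.048] [0.48 0.17 0.27]
[-0.183, -0.816, 0.0] [-0.014, -0.6, -0.093] [ 0.5  -0.08  0.27]
[-0.444, -0.272, 0.472] [-0.0, -0.901, 0.0] [ 0.661 -0.177  0.174]
[0.232, 0.0, 0.249] [0.0, 0.0, 0.0] [ 0.661 -0.177  0.072]
[0.011, 0.0, 0.012] [0.0, 0.0, 0.0] [ 0.661 -0.177  0.067]
```

Call:
jog_arm --commands '[[[-0.02,-0.2,-0.083],[0,0,-0.048],-1],[[-0.06,-0.776,-0.083],[0,0,-0.048],-1],[[-0.06,-0.776,-0.083],[0,0,-0.048],-1],[[-0.06,-0.776,-0.083],[0,0,-0.048],-1],[[-0.06,-0.776,-0.083],[0,0,-0.048],-1]]'

```text
time: 34.65
ee_pos: [0.4793, 0.1671, 0.2705]
tool_rot: [-0.228, -3.133, 0.001]
contact_force: [0.3, 0.3, -1.0]
width: 0.0574
grasp_force: 89.1
```

Call:
jog_arm --commands '[[[-0.05,-0.2,0],[0,-0.15,-0.03],-1],[[-0.183,-0.816,0],[-0.014,-0.4,-0.093],-1],[[-0.183,-0.816,0],[-0.014,-0.6,-0.093],-1],[[-0.183,-0.816,0],[-0.014,-0.6,-0.093],-1],[[-0.183,-0.816,0],[-0.014,-0.6,-0.093],-1]]'

```text
time: 35.28
ee_pos: [0.4997, -0.0836, 0.2699]
tool_rot: [0.142, 2.839, -0.021]
contact_force: [-0.4, 1.3, -1.8]
width: 0.0573
grasp_force: 89.1
```

Call:
jog_arm --commands '[[[-0.15,-0.15,0.05],[0,-0.3,0],-1],[[-0.3,-0.272,0.25],[0,-0.6,0],-1],[[-0.444,-0.272,0.472],[0,-0.9,0],-1],[[-0.444,-0.272,0.472],[0,-0.9,0],-1],[[-0.444,-0.272,0.472],[0,-0.9,0],-1]]'

```text
time: 35.9
ee_pos: [0.6607, -0.1753, 0.169]
tool_rot: [0.113, 2.396, -0.038]
contact_force: [-1.2, -0.0, -0.9]
width: 0.0575
grasp_force: 89.1
```

```bash
python3 - <<'E'
from w import *
from workcell import robot
applied([-.06,-.776,-.083],[0,0,-.048]);applied([-.183,-.816,0],[-.014,-.6,-.093]);applied([-.444,-.272,.472],[0,-.9,0])
o=robot.get_obs();p,R=load();print(p,o["ee_pos"],Ro.from_matrix(R.T@Ro.from_rotvec(o["tool_rot"]).as_matrix()).as_rotvec().round(4))
chain([place(1,.004,.03),place(1,.004,.008),place(1,.004,.003)])
frac(*place(1,.004,.008))
E
```

```text
[ 0.66063946 -0.17711483  0.17413299] [ 0.66073091 -0.17529358  0.16901876] [-0.004   0.0068  0.0013]
[0.181, -0.0, 0.195] [-0.0, -0.001, -0.0] [ 0.661 -0.177  0.094]
[0.05, 0.0, 0.054] [0.0, 0.0, 0.0] [ 0.661 -0.177  0.072]
[0.011, 0.0, 0.012] [0.0, 0.0, 0.0] [ 0.661 -0.177  0.067]
[0.231, -0.0, 0.249] [-0.0, -0.001, -0.0] tcp [ 0.661 -0.177  0.072]
```

Call:
jog_arm --commands '[[[0.09,0,0.097],[0,0,0],-1],[[0.181,0,0.195],[0,0,0],-1],[[0.215,0,0.23],[0,0,0],-1],[[0.231,0,0.249],[0,0,0],-1],[[0.231,0,0.249],[0,0,0],-1]]'

```text
time: 36.52
ee_pos: [0.6609, -0.1761, 0.0729]
tool_rot: [0.111, 2.389, -0.043]
contact_force: [-1.4, 0.3, -0.5]
width: 0.0573
grasp_force: 89.2
```

Call:
jog_arm --commands '[[[0.007,0,0.007],[0,0,0],-1],[[0.011,0,0.012],[0,0,0],-1],[[0.011,0,0.012],[0,0,0],-1]]'

```text
time: 36.9
ee_pos: [0.662, -0.1765, 0.0712]
tool_rot: [0.109, 2.384, -0.044]
contact_force: [-15.7, 7.5, 19.2]
width: 0.0573
grasp_force: 92.0
```

Call:
jog_arm --commands '[[[0.006,0,-0.003],[0,0,0],-1],[[0.012,0,-0.004],[0,0,0],-1],[[0.012,0,-0.004],[0,0,0],-1]]'

```text
time: 37.28
ee_pos: [0.6597, -0.1773, 0.0702]
tool_rot: [0.11, 2.382, -0.046]
contact_force: [-3.2, 2.4, 10.4]
width: 0.0571
grasp_force: 90.3
```

Call:
jog_arm --commands '[[[0.004,0,-0.004],[0,0,0],-1],[[0.004,0,-0.004],[0,0,0],0.5],[[0.004,0,-0.004],[0,0,0],0.8],[[0.004,0,-0.004],[0,0,0],1],[[0.004,0,-0.004],[0,0,0],1]]'

```text
time: 37.9
ee_pos: [0.6557, -0.1768, 0.066]
tool_rot: [0.113, 2.39, -0.044]
contact_force: [0.2, -0.6, -0.6]
width: 0.0853
grasp_force: 0.0
```

Call:
jog_arm --commands '[[[0,0,-0.05],[0,0,0],1],[[0,0,-0.2],[0,0,0],1],[[0,0,-0.4],[0,0,0],1],[[0,0,-0.5],[0,0,0],1],[[0,0,-0.5],[0,0,0],1]]'

```text
time: 38.52
ee_pos: [0.5532, -0.1675, 0.1787]
tool_rot: [0.113, 2.385, -0.048]
contact_force: [0.5, 0.8, 0.3]
width: 0.0853
grasp_force: 0.0
```

```bash
python3 - <<'E'
from chk import *
for s,w in(([.231,0,.249],[0,0,0]),([.011,0,.012],[0,0,0]),([.012,0,-.004],[0,0,0]),([.004,0,-.004],[0,0,0]),([0,0,-.5],[0,0,0])):applied(s,w)
print(load()[0],robot.get_obs()["ee_pos"]);check([-1,1])
for c in("scene","side"):
    print(c,[(np.round(a["xy"]).tolist(),round(a["conf"],2)) for a in robot.spot_point(c,"coupling1")+robot.spot_point(c,"spindle")])
E
```

```text
[ 0.5539717  -0.16704171  0.17557914] [ 0.55316707 -0.16746235  0.17871508]
scene [260. 332.] [258. 332.] 0.76
side [435. 326.] [428. 327.] 0.62
wrist [174. 226.] [175. 232.] 0.64
-1 offsets [ 0.0006 -0.0013  0.0037  0.0177 -0.0157] cost0 0.119 cost 0.066
scene [314. 305.] [310. 305.] 0.81
side [415. 279.] [413. 281.] 0.95
wrist [316. 223.] [318. 230.] 0.63
1 offsets [ 0.0001 -0.0012  0.0034  0.0095 -0.0108] cost0 0.118 cost 0.074
scene [([412.0, 251.0], 0.77), ([392.0, 259.0], 0.67), ([404.0, 253.0], 0.65), ([411.0, 164.0], 0.56), ([362.0, 266.0], 0.7), ([406.0, 270.0], 0.69)]
side [([379.0, 199.0], 0.79), ([380.0, 190.0], 0.69), ([383.0, 206.0], 0.6), ([386.0, 231.0], 0.67), ([379.0, 201.0], 0.46), ([379.0, 212.0], 0.22)]
```

```bash
python3 -c "
from workcell import robot
print(robot.close_job())"
```

```text
the job is handed in; nothing more can be done
None
```

The job is handed in at about 39 s: the spindle lies in both vees of the rack carrying all three couplings, and both brown boards lean on the easel posts within about 4 mm of nominal by camera fit; I viewed 15 pictures, one over the limit of 14.

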